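# Load drill handpieces into a UV cabinet

## Task

Put the used drill handpieces through the UV cabinet: swing its catch-held door right up, take the lid off the instrument tray by its knob and set it down on the drape clear of the tray, and lay every handpiece flat on the cabinet's rack, none on top of another. Then push the door shut until the catch snaps and press the green start plunger fully in and let it spring back. Finish with the lid back on the tray, properly seated, and leave the bottle and the jar where they stand.

Things in the scene. Friction and masses are not known exactly. Their poses are not given: they have to be found in the camera images.
- cabinet: White benchtop UV cabinet, fixed, 300 deep (x) x 300 wide (y) x 130 mm high, walls 6 mm. Origin: centre of its underside; -x its front, +x its back, z up. Front sill 70 mm high; a roof at 130 mm covers x = +30 to +150 mm; the slanted door closes the top between. With the door up it is loaded from above. Side walls slope from 70 mm high at x = -150 to 130 mm at x = +30.
- rack (a point): Point on the cabinet's rack, a flat perforated steel floor 30 mm above the table, 288 x 288 mm inside the walls: cabinet x = -50 mm, y = 0, the middle of the part that can be loaded from above. Axes as the cabinet's.
- cabinet_door (a joint): Slanted smoked door, 190 mm from hinge to lower edge, 296 wide, 6 thick, 0.35 kg. Radians: 0 shut (slopes down to the sill, 0.32 below level), grows as it swings up and over, 2.0 fully up (6 degrees past upright). Stiff hinge: stays where left, about 3 to 5 N at the handle moves it. Roller catch: 11 to 16 N at the handle pulls it open; free beyond 0.1, where 6 to 12 N down snaps it shut.
- door_handle (a point): Middle of the door's steel pull bar: round, 10 mm thick, 110 mm long along the cabinet's y, 35 mm clear of the door's outer face, 15 mm from its lower edge, 181 mm from the hinge line. Shut: above the door at cabinet x = -151, z = 118 mm. Door up: on the door's back (+x) side. Turns with the door.
- door_hinge (a point): Middle of the door's hinge line, which runs along the cabinet's y (cabinet x = +30, y = 0, z = 130 mm). To shut the door, its aluminium lip (the last 18 mm before its lower edge, 190 mm from here) is pushed down.
- start_plunger (a joint): Spring-return start plunger: green mushroom head 40 mm across, 12 mm thick, on a grey block on the cabinet's roof at cabinet x = +75, y = +70 mm. Metres pushed down: 0 released, 0.016 fully in; takes about 3.5 N at first and 7.5 N at the end, and springs back.
- plunger_top (a point): Centre of the top face of the plunger's green head, 184 mm above the table when released; push straight down here.
- tray: Stainless instrument tray, loose, 0.9 kg, 190 (x) x 216 (y) x 50 mm high, walls and floor 3 mm; origin at the centre of its underside, z up. Two blue ribs inside, tops 11 mm above the origin, run along y at x = -25 and +25 mm; handpieces lie on them along the tray's x, in up to four places at y = -69, -23, +23, +69 mm, with 26 mm gaps.
- tray_lid: Loose stainless lid, 0.25 kg: plate 206 (x) x 232 (y) x 3 mm, origin at the centre of the plate's underside. A 10 mm skirt, 3 mm thick, hangs outside the tray's rim with 5 mm of play all round. Seated, its origin is 50 mm above the tray's; flat on the table, 10 mm above the table. Put it on level, squared up and centred within 4 mm. Black knob in the middle.
- lid_knob (a point): Centre of the lid's black knob: 28 mm across, 17 mm high, its top 30 mm above the lid's origin (this point 21.5 mm above it), on a stem 14 mm thick and 10 mm high.
- handpiece_a: Surgical drill handpiece with a red band, 0.15 kg, may be absent. Black body 95 mm long (x from -55 to +40 mm), 20 to 22 mm thick with flats so that it does not roll, then a steel nose to x = +80 mm; 147 mm long in all. Origin on its long axis, 11 mm above what it lies on; x points to the nose. Grip across the black body.
- handpiece_b: Surgical drill handpiece with a yellow band, 0.15 kg, may be absent. Black body 95 mm long (x from -55 to +40 mm), 20 to 22 mm thick with flats so that it does not roll, then a steel nose to x = +80 mm; 147 mm long in all. Origin on its long axis, 11 mm above what it lies on; x points to the nose. Grip across the black body.
- handpiece_c: Surgical drill handpiece with a green band, 0.15 kg, may be absent. Black body 95 mm long (x from -55 to +40 mm), 20 to 22 mm thick with flats so that it does not roll, then a steel nose to x = +80 mm; 147 mm long in all. Origin on its long axis, 11 mm above what it lies on; x points to the nose. Grip across the black body.
- handpiece_d: Surgical drill handpiece with a blue band, 0.15 kg, may be absent. Black body 95 mm long (x from -55 to +40 mm), 20 to 22 mm thick with flats so that it does not roll, then a steel nose to x = +80 mm; 147 mm long in all. Origin on its long axis, 11 mm above what it lies on; x points to the nose. Grip across the black body.
- saline: Clear bottle, 64 mm across, 170 mm high, behind the tray; origin under it.
- burr_jar: Amber jar with white cap, 60 mm across, 70 mm high, at the back; origin under it.

How it is judged:
On the way, in this order (a step that is already met when the one before it is completed fails the run):
1. the cabinet door has been pulled off its catch and swung up (beyond 1.4 rad), and the lid is off, set down clear of the tray and let go (value of joint cabinet_door above 1.4 rad and horizontal distance between tray_lid and tray above 0.15 m and height (world z) of tray_lid below 0.06 m and contact force between tray_lid and the fingers below 0.2 N), for 0.2 s.
2. every handpiece lies flat on the cabinet's rack, let go (x of handpiece_a in the frame of cabinet between -0.14 and 0.14 m and y of handpiece_a in the frame of cabinet between -0.14 and 0.14 m and z of handpiece_a in the frame of cabinet between 0.03 and 0.052 m and angle between handpiece_a's own x axis and vertical between 1.42 and 1.72 rad and x of handpiece_b in the frame of cabinet between -0.14 and 0.14 m and y of handpiece_b in the frame of cabinet between -0.14 and 0.14 m and z of handpiece_b in the frame of cabinet between 0.03 and 0.052 m and angle between handpiece_b's own x axis and vertical between 1.42 and 1.72 rad and x of handpiece_c in the frame of cabinet between -0.14 and 0.14 m and y of handpiece_c in the frame of cabinet between -0.14 and 0.14 m and z of handpiece_c in the frame of cabinet between 0.03 and 0.052 m and angle between handpiece_c's own x axis and vertical between 1.42 and 1.72 rad and x of handpiece_d in the frame of cabinet between -0.14 and 0.14 m and y of handpiece_d in the frame of cabinet between -0.14 and 0.14 m and z of handpiece_d in the frame of cabinet between 0.03 and 0.052 m and angle between handpiece_d's own x axis and vertical between 1.42 and 1.72 rad and linear speed of each of handpiece_a, handpiece_b, handpiece_c, handpiece_d below 0.03 m/s and contact force between each of handpiece_a, handpiece_b, handpiece_c, handpiece_d and the fingers below 0.2 N), for 0.2 s.
3. the door is snapped shut (below 0.025 rad) with the handpieces inside (value of joint cabinet_door below 0.025 rad and x of handpiece_a in the frame of cabinet between -0.14 and 0.14 m and y of handpiece_a in the frame of cabinet between -0.14 and 0.14 m and z of handpiece_a in the frame of cabinet between 0.03 and 0.052 m and angle between handpiece_a's own x axis and vertical between 1.42 and 1.72 rad and x of handpiece_b in the frame of cabinet between -0.14 and 0.14 m and y of handpiece_b in the frame of cabinet between -0.14 and 0.14 m and z of handpiece_b in the frame of cabinet between 0.03 and 0.052 m and angle between handpiece_b's own x axis and vertical between 1.42 and 1.72 rad and x of handpiece_c in the frame of cabinet between -0.14 and 0.14 m and y of handpiece_c in the frame of cabinet between -0.14 and 0.14 m and z of handpiece_c in the frame of cabinet between 0.03 and 0.052 m and angle between handpiece_c's own x axis and vertical between 1.42 and 1.72 rad and x of handpiece_d in the frame of cabinet between -0.14 and 0.14 m and y of handpiece_d in the frame of cabinet between -0.14 and 0.14 m and z of handpiece_d in the frame of cabinet between 0.03 and 0.052 m and angle between handpiece_d's own x axis and vertical between 1.42 and 1.72 rad), for 0.3 s.
4. with the door shut, the start plunger is pressed fully in (beyond 14.5 of 16 mm) (value of joint cabinet_door below 0.025 rad and value of joint start_plunger above 0.0145 m), for 0.05 s.
At the end, for the whole second after the job is handed in: Every present handpiece lies level on the rack (origin within 22 mm of it), at rest and let go; door on its catch (below 0.025 rad); plunger sprung back (below 3 mm); lid seated on the tray (centres within 12 mm, origin 44 to 55 mm above the tray's, level within 0.05 rad) (all of step 3 and linear speed of each of handpiece_a, handpiece_b, handpiece_c, handpiece_d, tray_lid below 0.03 m/s and contact force between each of handpiece_a, handpiece_b, handpiece_c, handpiece_d and the fingers below 0.2 N and horizontal distance between tray_lid and tray below 0.012 m and z of tray_lid in the frame of tray between 0.044 and 0.055 m and angle between tray_lid's own z axis and vertical below 0.05 rad and value of joint start_plunger below 0.003 m); the robot touches nothing.
It fails at once if the bottle or the jar is shoved more than 4 cm (distance of any of saline, burr_jar from where it was at the start of the episode above 0.04 m).
It fails at once if the bottle is knocked over (angle between saline's own z axis and vertical above 0.5 rad).
Of handpiece_a, handpiece_b, handpiece_c, handpiece_d only 2 to 4 are there at a start; the rules pass over those that are not, and their reading is None.
At some moment in a run one of tray_lid may be knocked a few centimetres aside while the robot is not near it.
Once in a run the grip may slacken for a moment while it holds something.
It also fails if it takes over 210 s, if anything falls off the work surface, if the arm or the gripper's body presses on something with over 40 N, if the wrist force passes 120 N, or if a joint passes its speed limit or range.

## Robot

A 6-joint arm with a two-finger parallel gripper is mounted at the origin on the work surface. World frame = base frame: x ahead of the robot, y to its left, z up, the work surface at z = 0. Lengths are in m, angles in rad, forces in N, time in s.
With the tool pointing down it reaches from about 0.35 to 0.85 m from the base axis. Payload 8.1 kg.
Tool frame: the origin (TCP) lies between the finger pads; the fingertips stand 11 mm ahead of it and the grasp point (between the pads) lies 8 mm behind it (robot.tips_ahead is the distance from the TCP to the fingertips, in m); z points along the fingers, y is the line along which they close (so a half turn about z gives the same grasp; the last joint's range is limited). The gripper opens to 93 mm and grips with 3 to 60 N. Pads are 15 mm wide; open, the fingers measure 128 mm over their backs; the gripper's body (75 mm by 188 mm) begins 65 mm behind the grasp point.
Start: joints at [-1.379, 0.13, 1.488, -0, 1.523, -0.085], TCP at [0.164, -0.577, 0.23] pointing down, gripper open.
Joint ranges: [-2.96, 2.96], [-0.89, 2.26], [0.02, 2.5], [-1.34, 4.48], [0, 2.73], [-2.66, 2.66]. Speed limits (rad/s): [2.39, 2.39, 2.79, 3.14, 3.14, 3.14].

## Interface

Orientations are given as a rotation vector (axis times angle).
In Python, from plant import robot gives the robot as it stands. The module is installed in compiled form; this text tells all that it offers.
- The arm moves only by the tool move_arm, never from a script. Its argument "deltas" is one flat list of numbers, 7 for each row, row after row: the shift along the tool's x, y, z in m, then the turn, a rotation vector about the tool's x, y, z in rad, then the opening, from 0 (shut) to 1 (fully open). A call has 1 to 12 rows; each row is the pose to reach, as a shift and turn from the pose commanded when the call began, along the tool's axes at that moment; what a row does not reach only later rows make up. A row lasts 1/8 s, in which the tool goes at most 62.5 mm and 10.7 degrees, less where a joint would pass 70% of its speed; a pose out of reach is approached as far as the arm can. A call with a gripper value outside its range is refused whole. The fingers move at their own pace and stop on an object; "squeeze" is the grip in N (left out, the last holds). Time passes only in rows, so rows that repeat a pose let the fingers close. It gives the time, the measured TCP pose, the force, the opening and the grip force at its end, in the units of the state.
- robot.read_state(): the state, without advancing time (a new reading comes with each control period).
- robot.read_camera(name): name is "scene" or "top" or "wrist"; returns (picture, depth): 384x512x3 uint8, red, green, blue; 384x512 float32, m along the optical axis (not along the pixel's ray), 0 where there is no reading.
- robot.camera_model(name): a dict with "K" (3x3 intrinsics, pixels), "k1" (the pictures are not rectified: a ray, as slopes to the right and down, at radius r is drawn at 1 + k1 r^2 times it, then the intrinsics apply), "R" (3x3) and "t" (3): a world point X has camera coordinates R X + t; the wrist camera has in their place "tool_from_camera" (4x4, takes a point from camera to tool coordinates, whose origin is the TCP and whose axes are the flange's). Camera axes: x right, y down, z forward; pixel columns grow to the right and rows downward; lengths in m; the calibration is good to about 2 mm. A picture is of the moment at which its call begins: read the wrist's pose just before it. camera_model takes no time and is no camera call.
- robot.close_job(): hands the job in; it is judged then, once.
Trained networks look in the newest picture that a camera, given by its name, has taken for a name from the list of things; names that differ only in an ending like _2 or _b are one class to them, and where a whole thing is asked for, a point or a joint stands for the part that bears it (a point fixed in the world has none). Each returns a list of dicts, best first, with "confidence" (0 to 1); they miss things now and then, are a little off and sometimes report something else, mostly with a low value. They report only what shows in the picture. A call takes as long as a camera call.
- robot.recognise(camera, label): "uv" ([column, row] in pixels, amid what is visible of it).
The state is a dict: "t": time; "q": joint angles; "dq": joint speeds; "joint_torque": joint torques, N m; "tool_pos": TCP position; "orientation": TCP orientation; "force": force on the tool from outside, world axes, zero at the start; "wrist_torque": the same for the moment, N m; "opening": finger opening in m; "gripper_force": force on a finger pad.
Only numpy, scipy, OpenCV 4.12 (cv2) and the standard library are available. Lean on these libraries where they do the work, as an engineer would, in place of code of your own. Each camera call takes 0.05 s, during which the arm holds its last target. There are 200 camera calls.

## Working session

There is one attempt and no reset: what is moved stays moved. The work goes in short steps, Python scripts to look and compute and a tool call to move; the robot and the scene stay as the last step left them, time stands still between calls to the robot, and variables do not carry over. Pictures are saved under pics/ and viewed, at most 14 in all, crops included, and the job is handed in when it is done.

Besides the shell and the picture viewer there is one more tool, called by a JSON object that holds its "fn" and its "kwargs", one argument or row to a line. move_arm: Moves the arm, as the interface text tells. Its arguments: {"type":"object","properties":{"deltas":{"type":"array","items":{"type":"number"}},"squeeze":{"type":"number"}},"required":["deltas"]}

```bash
mkdir -p pics; cat > h.py <<'E'
import numpy as np, cv2
from scipy.spatial.transform import Rotation as Ro
from plant import robot
def cam(n):
    s=robot.read_state(); im,d=robot.read_camera(n); m=robot.camera_model(n)
    if 'R' in m: T=np.eye(4); T[:3,:3]=np.array(m['R']).T; T[:3,3]=-T[:3,:3]@np.array(m['t'])
    else:
        W=np.eye(4); W[:3,:3]=Ro.from_rotvec(s['orientation']).as_matrix(); W[:3,3]=s['tool_pos']; T=W@np.array(m['tool_from_camera'])
    return im,d,m,T
def cloud(d,m,T):
    v,u=np.mgrid[0:d.shape[0],0:d.shape[1]]
    K=np.array(m['K'],float); dist=np.array([m['k1'],0,0,0],float)
    p=cv2.undistortPoints(np.stack([u.ravel(),v.ravel()],1).astype(float).reshape(-1,1,2),K,dist).reshape(-1,2)
    z=d.ravel()[:,None]; P=np.hstack([p*z,z])@T[:3,:3].T+T[:3,3]
    P[d.ravel()==0]=np.nan
    return P.reshape(*d.shape,3)
def save(n,im): cv2.imwrite('pics/'+n+'.png',im[:,:,::-1])
E
python3 - <<'E'
from h import *
for c in ['scene','top']:
    im,d,m,T=cam(c); P=cloud(d,m,T); save(c+'0',im); np.savez(c+'0.npz',im=im,P=P)
    print(c,T[:3,3].round(3),T[:3,2].round(2))
    for l in ['cabinet','door_handle','tray','tray_lid','lid_knob','start_plunger','saline','burr_jar','handpiece_a']:
        for r in robot.recognise(c,l)[:2]:
            u,v=np.round(r['uv']).astype(int); print(l,round(r['confidence'],2),u,v,np.nanmedian(P[v-1:v+2,u-1:u+2].reshape(-1,3),0).round(3))
print(robot.read_state())
E
```

```text
scene [ 0.999 -0.073  0.772] [-0.52  0.06 -0.85]
cabinet 0.64 116 192 [ 0.607 -0.278  0.184]
door_handle 0.73 129 154 [ 0.461 -0.282  0.106]
tray 0.85 318 210 [0.597 0.118 0.002]
tray_lid 0.87 315 167 [0.515 0.122 0.054]
tray_lid 0.66 125 157 [ 0.47  -0.289  0.11 ]
lid_knob 0.83 315 166 [0.511 0.123 0.055]
start_plunger 0.94 106 194 [ 0.609 -0.296  0.184]
start_plunger 0.46 114 190 [ 0.603 -0.282  0.184]
saline 0.96 381 260 [0.772 0.18  0.116]
burr_jar 0.98 296 287 [0.787 0.026 0.071]
burr_jar 0.4 127 158 [ 0.474 -0.285  0.11 ]
handpiece_a 0.64 125 159 [ 0.477 -0.289  0.112]
top [ 0.461 -0.037  0.905] [ 0.15 -0.02 -0.99]
cabinet 0.56 385 235 [ 0.507 -0.312  0.123]
door_handle 0.57 372 263 [ 0.448 -0.289  0.104]
tray 0.42 374 263 [ 0.449 -0.293  0.104]
tray_lid 0.9 182 241 [0.487 0.118 0.076]
tray_lid 0.42 154 125 [0.731 0.18  0.119]
lid_knob 0.75 180 239 [0.491 0.12  0.079]
start_plunger 0.87 388 183 [ 0.605 -0.3    0.183]
saline 0.89 155 124 [0.734 0.179 0.12 ]
saline 0.2 387 234 [ 0.509 -0.316  0.125]
burr_jar 0.65 227 123 [0.759 0.028 0.07 ]
burr_jar 0.36 384 185 [ 0.601 -0.292  0.184]
handpiece_a 0.3 373 261 [ 0.453 -0.291  0.104]
{'t': 1.0, 'q': array([-1.37934915e+00,  1.30391979e-01,  1.48817986e+00,  1.56308489e-05,
        1.52301587e+00, -8.54014710e-02]), 'dq': array([-0.00061585,  0.00012603, -0.00140909,  0.00135926,  0.00089439,
        0.00065584]), 'joint_torque': array([-9.21160681e-04, -5.59779525e+01, -4.92067230e+01,  7.67546939e-02,
        2.26351985e-02, -1.87870455e-05]), 'tool_pos': array([ 0.16402326, -0.57715428,  0.22965109]), 'orientation': array([3.11153828e+00, 4.33483655e-01, 2.49022871e-05]), 'force': array([0.68054941, 0.76874959, 0.17683017]), 'wrist_torque': array([-0.00250944,  0.03299355, -0.00272073]), 'gripper_force': 0.0, 'opening': 0.09288031418061417}
```

```bash
python3 -c "
import cv2,numpy as np
a=cv2.imread('pics/scene0.png');b=cv2.imread('pics/top0.png')
cv2.imwrite('pics/both.png',cv2.resize(np.hstack([a,b]),(800,300)))"
```

```text
(no output)
```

View pics/top0.png

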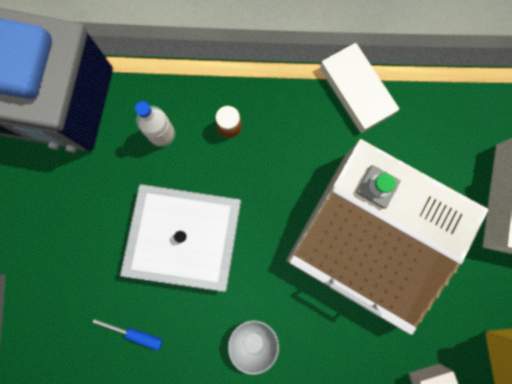

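View pics/scene0.png

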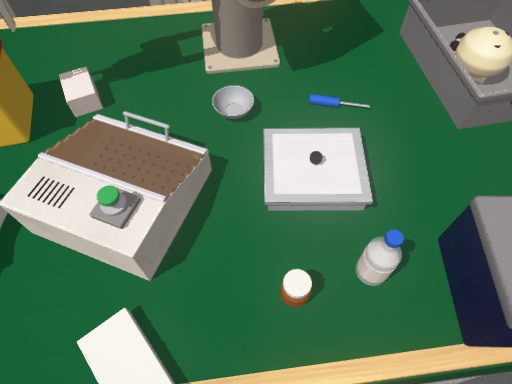

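Top view: lid/tray at (182,240), knob (180,237); cabinet, yawed about −30°, at (385,235) with its handle at (318,303) and plunger (385,183); bottle (155,124), jar (228,122). A bowl (253,347) lies in front.

```bash
python3 - <<'E'
from h import *
for c in ['top','scene']:
    z=np.load(c+'0.npz'); P=z['P']; im=z['im'].astype(int)
    x,y,h=P[...,0],P[...,1],P[...,2]
    def rect(m,n):
        p=P[m][:,:2]; # outlier: largest comp
        q=m.astype(np.uint8); k,l,s,_=cv2.connectedComponentsWithStats(cv2.morphologyEx(q,cv2.MORPH_OPEN,np.ones((3,3)))); 
        i=1+np.argmax(s[1:,4]); pp=P[l==i]
        r=cv2.minAreaRect(pp[:,:2].astype(np.float32)); print(c,n,np.round(r[0],3),np.round(r[1],3),round(r[2],1),'z',np.median(pp[:,2]).round(4),np.round(cv2.boxPoints(r),3).tolist())
    rect((abs(h-.130)<.006)&(y<-.1),'roof')
    rect((abs(h-.054)<.006)&(y>-.0)&(x<.68),'lid')
    rect((abs(h-.181)<.007)&(y<-.1),'plunger')
    rect((h>.072)&(h<.095)&(y>.0)&(y<.25)&(x<.6),'knob')
    rect((h>.02)&(h<.1)&(x<.38)&(y>-.22)&(y<.1),'bowl')
E
```

```text
top roof [ 0.571 -0.356] [0.303 0.157] 61.1 z 0.1292 [[0.4300000071525574, -0.45100000500679016], [0.5669999718666077, -0.5260000228881836], [0.7129999995231628, -0.26100000739097595], [0.5759999752044678, -0.1860000044107437]]
top lid [0.498 0.123] [0.233 0.208] 82.5 z 0.0528 [[0.3799999952316284, 0.02199999988079071], [0.5860000252723694, -0.006000000052154064], [0.6159999966621399, 0.22499999403953552], [0.4099999964237213, 0.25200000405311584]]
top plunger [ 0.607 -0.295] [0.037 0.038] 78.3 z 0.1831 [[0.5839999914169312, -0.3089999854564667], [0.621999979019165, -0.31700000166893005], [0.6290000081062317, -0.2800000011920929], [0.5920000076293945, -0.27300000190734863]]
top knob [0.499 0.122] [0.024 0.024] 3.2 z 0.0792 [[0.4860000014305115, 0.13300000131130219], [0.4869999885559082, 0.10899999737739563], [0.5109999775886536, 0.11100000143051147], [0.5099999904632568, 0.13500000536441803]]
top bowl [ 0.263 -0.043] [0.108 0.108] 19.9 z 0.0332 [[0.1940000057220459, -0.009999999776482582], [0.23100000619888306, -0.1120000034570694], [0.3319999873638153, -0.07500000298023224], [0.2960
[... 483 characters left out ...]
00081062317]]
scene plunger [ 0.61  -0.295] [0.039 0.038] 78.4 z 0.1835 [[0.5870000123977661, -0.3100000023841858], [0.625, -0.3179999887943268], [0.6330000162124634, -0.2800000011920929], [0.5950000286102295, -0.2720000147819519]]
scene knob [0.056 0.039] [0.019 0.086] 34.3 z 0.0832 [[0.023000000044703484, 0.0689999982714653], [0.07199999690055847, -0.0020000000949949026], [0.08799999952316284, 0.008999999612569809], [0.039000000804662704, 0.07999999821186066]]
scene bowl [ 0.045 -0.003] [0.14  0.063] 84.2 z 0.0618 [[0.006000000052154064, -0.0689999982714653], [0.0689999982714653, -0.07500000298023224], [0.08299999684095383, 0.06400000303983688], [0.019999999552965164, 0.07000000029802322]]
```

```bash
cat >> h.py <<'E'
def Rt(psi,rx=0,ry=0): return (Ro.from_euler('z',psi,degrees=True)*Ro.from_euler('x',180,degrees=True)*Ro.from_euler('xy',[rx,ry],degrees=True))
def go(wps,s=None):
    s=s or robot.read_state(); R0=Ro.from_rotvec(s['orientation']); p0=np.array(s['tool_pos'])
    for w in wps:
        d=R0.inv().apply(np.array(w[:3])-p0); r=(R0.inv()*Rt(*w[3:])).as_rotvec(); print(np.round(d,4).tolist(),np.round(r,3).tolist())
C=np.array([.5087,-.321]); a=np.radians(-28.9); CX=np.array([np.cos(a),np.sin(a)]); CY=np.array([-np.sin(a),np.cos(a)])
def cab(x,y): return C+x*CX+y*CY
E
python3 - <<'E'
from h import *
# occupancy
g=np.zeros((300,400),np.uint8) # x 0..1.0->? res 4mm, x=-.1.., y=-.8..
seen=g.copy()
for c in ['top','scene']:
    P=np.load(c+'0.npz')['P'].reshape(-1,3); P=P[np.isfinite(P).all(1)]
    i=((P[:,0]+.1)/.004).astype(int); j=((P[:,1]+.8)/.004).astype(int); ok=(i>=0)&(i<300)&(j>=0)&(j<400); 
    o=ok&(P[:,2]>.012); g[i[o],j[o]]=1; seen[i[ok],j[ok]]=1
seen=cv2.morphologyEx(seen,cv2.MORPH_CLOSE,np.ones((5,5)))
occ=g|(1-seen); dt=None
best=[]
for yaw in range(-45,46,15):
    k=np.zeros((81,81),np.uint8); cv2.fillPoly(k,[cv2.boxPoints(((40,40),((.232+.04)/.004,(.206+.04)/.004),-yaw)).astype(int)],1)
    f=cv2.filter2D(occ.astype(np.float32),-1,k.astype(np.float32),borderType=cv2.BORDER_CONSTANT)
    for i,j in zip(*np.where(f<.5)):
        x=-.1+i*.004;y=-.8+j*.004;r=np.hypot(x,y)
        if .35<r<.8 and x>0: best.append((round(x,3),round(y,3),yaw))
b=np.array(best); print(len(b))
for yaw in range(-45,46,15):
    q=b[b[:,2]==yaw]; print(yaw,len(q),q[:,:2].min(0),q[:,:2].max(0),q[::max(1,len(q)//8)].tolist()) if len(q) else 0
print('handle',cab(-.151,0))
go([(.3765,-.248,.23,61.1),(.3765,-.248,.17,61.1),(.3765,-.248,.112,61.1)])
E
```

```text
635
-45 92 [0.116 0.324] [0.528 0.44 ] [[0.116, 0.332, -45.0], [0.14, 0.324, -45.0], [0.488, 0.412, -45.0], [0.5, 0.42, -45.0], [0.508, 0.42, -45.0], [0.512, 0.432, -45.0], [0.516, 0.44, -45.0], [0.524, 0.408, -45.0], [0.528, 0.42, -45.0]]
-30 167 [0.124 0.312] [0.548 0.452] [[0.124, 0.328, -30.0], [0.156, 0.328, -30.0], [0.5, 0.4, -30.0], [0.512, 0.416, -30.0], [0.52, 0.416, -30.0], [0.524, 0.444, -30.0], [0.532, 0.408, -30.0], [0.536, 0.436, -30.0], [0.544, 0.444, -30.0]]
-15 179 [0.004 0.316] [0.564 0.448] [[0.004, 0.352, -15.0], [0.156, 0.32, -15.0], [0.524, 0.408, -15.0], [0.532, 0.404, -15.0], [0.536, 0.428, -15.0], [0.544, 0.392, -15.0], [0.548, 0.416, -15.0], [0.552, 0.44, -15.0], [0.56, 0.44, -15.0]]
0 127 [0.04  0.328] [0.564 0.424] [[0.04, 0.348, 0.0], [0.084, 0.34, 0.0], [0.1, 0.348, 0.0], [0.116, 0.336, 0.0], [0.128, 0.328, 0.0], [0.14, 0.344, 0.0], [0.552, 0.4, 0.0], [0.556, 0.42, 0.0], [0.564, 0.4, 0.0]]
15 7 [0.1   0.332] [0.116 0.336] [[0.1, 0.336, 15.0], [0.104, 0.336, 15.0], [0.108, 0.336, 15.0], [0.112, 0.332, 15.0], [0.112, 0.336, 15.0], [0.116, 0.332, 15.0], [0.116, 0.336, 15.0]]
30 23 [0.112 0.328] [0.532 0.416] [[0.112, 0.332, 30.0], [0.12, 0.332, 30.0], [0.124, 0.332, 30.0], [0.128, 0.332, 30.0], [0.508, 0.408, 30.0], [0.512, 0.412, 30.0], [0.516, 0.412, 30.0], [0.52, 0.412, 30.0], [0.524, 0.408, 30.0], [0.524, 0.416, 30.0], [0.528, 0.408, 30.0], [0.532, 0.404, 30.0]]
45 40 [0.124 0.324] [0.528 0.432] [[0.124, 0.328, 45.0], [0.136, 0.332, 45.0], [0.508, 0.404, 45.0], [0.512, 0.412, 45.0], [0.516, 0.416, 45.0], [0.52, 0.412, 45.0], [0.524, 0.404, 45.0], [0.524, 0.424, 45.0]]
handle [ 0.37650486 -0.24802436]
[0.2944, -0.2585, -0.0003] [0.0, -0.0, -0.79]
[0.2944, -0.2585, 0.0597] [0.0, -0.0, -0.79]
[0.2944, -0.2585, 0.1177] [0.0, -0.0, -0.79]
```

{"fn": "move_arm", "kwargs": {
  "deltas": [0.05, -0.043, 0, 0, 0, -0.13, 0.45, 0.1, -0.086, 0, 0, 0, -0.27, 0.45, 0.15, -0.13, 0, 0, 0, -0.4, 0.45, 0.2, -0.172, 0, 0, 0, -0.53, 0.45, 0.25, -0.215, 0, 0, 0, -0.66, 0.45, 0.294, -0.258, 0, 0, 0, -0.79, 0.45, 0.294, -0.258, 0.02, 0, 0, -0.79, 0.45, 0.294, -0.258, 0.05, 0, 0, -0.79, 0.45, 0.294, -0.258, 0.05, 0, 0, -0.79, 0.45]
}}

```text
t: 2.12
tool_pos: [0.3745, -0.2477, 0.1767]
orientation: [-2.702, -1.594, 0.003]
force: [0.9, -0.3, 0.6]
opening: 0.0418
gripper_force: 0.0
```

```bash
python3 - <<'E'
from h import *
im,d,m,T=cam('wrist'); P=cloud(d,m,T); save('w1',im)
for l in ['door_handle']:
    for r in robot.recognise('wrist',l)[:2]:
        u,v=np.round(r['uv']).astype(int); print(l,r['confidence'],u,v,P[v,u])
q=(P-np.r_[cab(0,0),0]); X=q[...,:2]@CX; Y=q[...,:2]@CY; h=P[...,2]
mk=(h>.105)&(h<.13)&(X<-.12)&(X>-.2); print(mk.sum(),np.median(X[mk]),Y[mk].min(),Y[mk].max(),np.percentile(h[mk],[5,50,95]),np.percentile(X[mk],[5,95]))
print(robot.read_state()['tool_pos'])
go([(*cab(-.151,0),.112,61.1)])
E
```

```text
1681 -0.1521697878085026 -0.05915101743029899 0.059820031053780705 [0.11973505 0.12292489 0.12435744] [-0.15692713 -0.14790117]
[ 0.37583425 -0.24913007  0.17972304]
[0.0013, 0.0001, 0.0677] [-0.001, 0.0, -0.001]
```

View pics/w1.png

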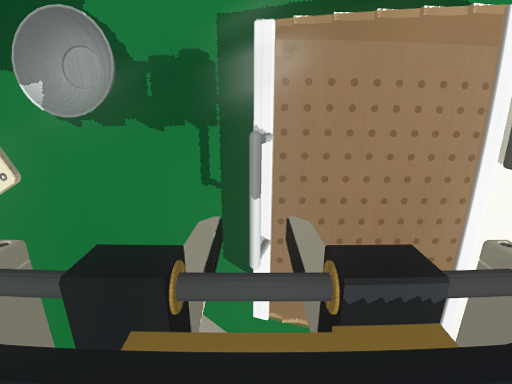

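The wrist view shows the bar centred between the fingers (column 256, rows 135–265). Descending and gripping.

{"fn": "move_arm", "kwargs": {
  "deltas": [0.001, 0, 0.03, 0, 0, 0, 0.45, 0.001, 0, 0.067, 0, 0, 0, 0.45, 0.001, 0, 0.067, 0, 0, 0, 0.45, 0.001, 0, 0.067, 0, 0, 0, 0, 0.001, 0, 0.067, 0, 0, 0, 0, 0.001, 0, 0.067, 0, 0, 0, 0],
  "squeeze": 40
}}

```text
t: 2.98
tool_pos: [0.3775, -0.2484, 0.114]
orientation: [2.703, 1.596, 0.001]
force: [0.5, 0.6, 0.0]
opening: 0.0163
gripper_force: 0.0
```

```bash
python3 - <<'E'
from h import *
s=robot.read_state(); p0=np.array(s['tool_pos']); print(p0,s['opening'],s['force'])
H=np.array([.03,.13]); h0=np.array([-.1515,.118])-H
for th in np.r_[.1,.2,.3:2.0:.15,1.97]:
    c,sn=np.cos(th),np.sin(th); h=np.array([c*h0[0]+sn*h0[1],-sn*h0[0]+c*h0[1]]); dd=h-h0
    print(round(th,2),'y',round(dd[0],3),'z',round(-dd[1],3))
print(Ro.from_rotvec(s['orientation']).as_matrix().round(2))
E
```

```text
[ 0.37748824 -0.24842088  0.11404153] 0.016333714712079058 [0.51175095 0.60001726 0.04088433]
0.1 y -0.0 z -0.018
0.2 y 0.001 z -0.036
0.3 y 0.005 z -0.054
0.45 y 0.013 z -0.08
0.6 y 0.025 z -0.105
0.75 y 0.041 z -0.127
0.9 y 0.059 z -0.147
1.05 y 0.081 z -0.163
1.2 y 0.105 z -0.177
1.35 y 0.13 z -0.186
1.5 y 0.157 z -0.192
1.65 y 0.184 z -0.194
1.8 y 0.211 z -0.191
1.95 y 0.238 z -0.185
1.97 y 0.241 z -0.184
[[ 0.48  0.88  0.  ]
 [ 0.88 -0.48 -0.  ]
 [-0.    0.   -1.  ]]
```

{"fn": "move_arm", "kwargs": {
  "deltas": [0, 0, 0, 0, 0, 0, 0, 0, 0, 0, 0, 0, 0, 0, 0, 0, 0, 0, 0, 0, 0, 0, 0, -0.01, 0, 0, 0, 0, 0, 0, -0.018, 0, 0, 0, 0, 0, 0.001, -0.036, 0, 0, 0, 0, 0, 0.005, -0.054, 0, 0, 0, 0, 0, 0.005, -0.054, 0, 0, 0, 0]
}}

```text
t: 3.98
tool_pos: [0.3815, -0.2501, 0.169]
orientation: [2.705, 1.597, 0.001]
force: [-7.4, 4.9, 2.8]
opening: 0.0154
gripper_force: 4.0
```

```bash
python3 - <<'E'
from h import *
s=robot.read_state(); print(s['tool_pos'],s['opening'],s['force'],s['gripper_force'])
E
```

```text
[ 0.38154686 -0.25014266  0.16904365] 0.015419709274345906 [-7.42774745  4.91247628  2.83835225] 3.993620127439499
```

```bash
python3 - <<'E'
from h import *
a=cam('scene')[0]; b=cam('wrist')[0]
save('c1',np.hstack([a[60:300,0:300],b[100:340,100:400]]))
E
```

```text
(no output)
```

View pics/c1.png

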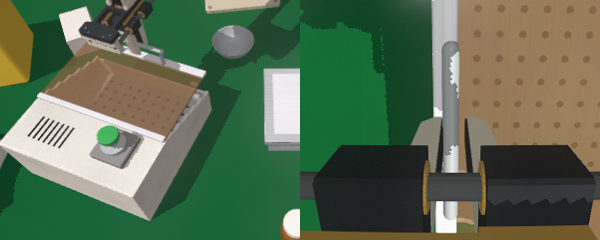

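{"fn": "move_arm", "kwargs": {
  "deltas": [0, 0.008, -0.026, 0, 0, 0, 0, 0, 0.02, -0.051, 0, 0, 0, 0, 0, 0.036, -0.073, 0, 0, 0, 0, 0, 0.054, -0.093, 0, 0, 0, 0, 0, 0.065, -0.101, 0, 0, 0, 0, 0, 0.076, -0.109, 0, 0, 0, 0, 0, 0.088, -0.116, 0, 0, 0, 0, 0, 0.1, -0.123, 0, 0, 0, 0, 0, 0.1, -0.123, 0, 0, 0, 0],
  "squeeze": 40
}}

```text
t: 5.2
tool_pos: [0.4701, -0.2996, 0.2954]
orientation: [2.7, 1.594, 0.004]
force: [-6.7, 2.3, 15.9]
opening: 0.0091
gripper_force: 40.0
```

```bash
python3 - <<'E'
from h import *
s=robot.read_state(); print(s['q'])
im,d,m,T=cam('top');P=cloud(d,m,T)
q=(P-np.r_[cab(0,0),0]); X=q[...,:2]@CX; Y=q[...,:2]@CY; h=P[...,2]
t=s['tool_pos']; print((t[:2]-C)@CX,(t[:2]-C)@CY,t[2])
for y0 in (.09,.1,.12,-.11):
    mk=(abs(Y-y0)<.008)&(h>.15)&(X<.06); print(y0,mk.sum(),np.c_[X[mk],h[mk]].round(3)[:: max(1,mk.sum()//8)].tolist())
E
```

```text
[-6.59253576e-01 -9.95510470e-03  1.51532977e+00 -2.92929581e-04
  1.62932429e+00 -1.55229350e-01]
-0.044149213271914546 4.458631105408338e-05 0.29544373918178474
0.09 6069 [[0.059, 0.181], [-0.153, 0.644], [-0.153, 0.677], [-0.153, 0.695], [-0.175, 0.643], [-0.182, 0.642], [-0.164, 0.7], [-0.182, 0.666], [-0.171, 0.698]]
0.1 385 [[0.021, 0.151], [0.001, 0.176], [-0.015, 0.194], [-0.031, 0.215], [-0.038, 0.226], [-0.055, 0.246], [-0.073, 0.275], [-0.079, 0.281], [-0.086, 0.279]]
0.12 402 [[0.021, 0.151], [0.002, 0.175], [-0.013, 0.192], [-0.03, 0.215], [-0.046, 0.235], [-0.053, 0.245], [-0.072, 0.276], [-0.082, 0.283], [-0.084, 0.279]]
-0.11 0 []
```

{"fn": "move_arm", "kwargs": {
  "deltas": [0, 0.013, -0.006, 0, 0, 0, 0, 0, 0.025, -0.009, 0, 0, 0, 0, 0, 0.038, -0.012, 0, 0, 0, 0, 0, 0.052, -0.015, 0, 0, 0, 0, 0, 0.066, -0.016, 0, 0, 0, 0, 0, 0.079, -0.017, 0, 0, 0, 0, 0, 0.092, -0.015, 0, 0, 0, 0, 0, 0.106, -0.013, 0, 0, 0, 0, 0, 0.106, -0.013, 0, 0, 0, 0, 0, 0.106, -0.013, 0, 0, 0, 0.25, 0, 0.106, -0.013, 0, 0, 0, 0.25, 0, 0.106, -0.013, 0, 0, 0, 0.25]
}}

```text
t: 6.75
tool_pos: [0.5615, -0.3492, 0.3026]
orientation: [-2.704, -1.598, -0.0]
force: [-0.1, -0.3, -0.0]
opening: 0.0232
gripper_force: 0.0
```

{"fn": "move_arm", "kwargs": {
  "deltas": [0, 0, -0.02, 0, 0, 0, 0.25, 0, 0, -0.06, 0, 0, 0, 0.25, 0, 0, -0.06, 0, 0, 0, 0.25]
}}

```text
t: 7.12
tool_pos: [0.5627, -0.3504, 0.3691]
orientation: [2.698, 1.594, 0.006]
force: [0.2, -0.9, 0.1]
opening: 0.0234
gripper_force: 0.0
```

```bash
python3 - <<'E'
from h import *
s=robot.read_state(); print(s['tool_pos'],s['q'],s['force'])
im,d,m,T=cam('top');P=cloud(d,m,T)
q=(P-np.r_[cab(0,0),0]); X=q[...,:2]@CX; Y=q[...,:2]@CY; h=P[...,2]
for y0 in (.12,-.11):
    mk=(abs(Y-y0)<.008)&(h>.15)&(h<.34)&(X<.1); print(y0,mk.sum(),np.c_[X[mk],h[mk]].round(3)[:: max(1,mk.sum()//8)].tolist())
print('knob'); go([(.475,-.1,.30,80),(.499,.123,.25,82.5),(.499,.123,.066,82.5)])
E
```

```text
[ 0.56272237 -0.35036589  0.36911035] [-6.34277118e-01  2.87148939e-01  1.05856319e+00  1.30916609e-04
  1.78722179e+00 -1.30418600e-01] [ 0.24173994 -0.9159205   0.13188975]
0.12 230 [[0.025, 0.318], [0.022, 0.317], [0.019, 0.319], [0.017, 0.308], [0.019, 0.273], [0.023, 0.224], [0.025, 0.2], [0.025, 0.194], [-0.003, 0.295]]
-0.11 164 [[0.026, 0.166], [0.026, 0.168], [0.025, 0.17], [0.019, 0.254], [0.023, 0.206], [0.018, 0.28], [0.021, 0.243], [0.021, 0.233], [0.018, 0.272]]
knob
[0.1769, -0.1976, 0.0653] [0.005, 0.002, -0.329]
[0.3838, -0.2845, 0.1147] [0.005, 0.002, -0.373]
[0.3839, -0.2855, 0.2987] [0.005, 0.002, -0.373]
```

{"fn": "move_arm", "kwargs": {
  "deltas": [0.05, -0.045, 0, 0, 0, -0.06, 0.25, 0.1, -0.09, 0, 0, 0, -0.12, 0.4, 0.14, -0.13, 0.02, 0, 0, -0.18, 0.6, 0.18, -0.17, 0.04, 0, 0, -0.24, 0.6, 0.22, -0.2, 0.06, 0, 0, -0.3, 0.6, 0.26, -0.22, 0.08, 0, 0, -0.35, 0.6, 0.3, -0.245, 0.1, 0, 0, -0.373, 0.6, 0.34, -0.265, 0.115, 0, 0, -0.373, 0.6, 0.384, -0.285, 0.13, 0, 0, -0.373, 0.6, 0.384, -0.285, 0.16, 0, 0, -0.373, 0.6, 0.384, -0.285, 0.17, 0, 0, -0.373, 0.6, 0.384, -0.285, 0.17, 0, 0, -0.373, 0.6]
}}

```text
t: 8.68
tool_pos: [0.4967, 0.1237, 0.1919]
orientation: [-2.362, -2.07, 0.003]
force: [-0.0, -1.3, 0.4]
opening: 0.0559
gripper_force: 0.0
```

```bash
python3 - <<'E'
from h import *
s=robot.read_state(); print(s['tool_pos'])
im,d,m,T=cam('wrist');P=cloud(d,m,T); h=P[...,2]
mk=(h>.072)&(h<.095)&(np.hypot(P[...,0]-.5,P[...,1]-.123)<.06); p=P[mk]; print(len(p),p.min(0),p.max(0),np.median(p,0))
(cx,cy),r=cv2.minEnclosingCircle(p[:,:2].astype(np.float32)); print(cx,cy,r)
mk=(abs(h-.053)<.006)&(P[...,1]>-.05); q=mk.astype(np.uint8);r=cv2.minAreaRect(P[mk][:,:2].astype(np.float32)); print(r,np.median(h[mk]))
go([(cx,cy,.069,82.5)])
E
```

```text
[0.49671457 0.12372021 0.19190655]
570 [0.48387562 0.10960199 0.07202592] [0.51067771 0.13594604 0.08249896] [0.4972005  0.12379399 0.08019295]
0.4969280958175659 0.12246377766132355 0.01391542237251997
((0.5896303653717041, 0.11543077230453491), (0.23997513949871063, 0.39930635690689087), 85.6628189086914) 0.05406712393724128
[-0.0013, -0.0003, 0.124] [-0.0, 0.0, -0.001]
```

{"fn": "move_arm", "kwargs": {
  "deltas": [-0.001, 0, 0.05, 0, 0, 0, 0.6, -0.001, 0, 0.09, 0, 0, 0, 0.6, -0.001, 0, 0.122, 0, 0, 0, 0.6, -0.001, 0, 0.122, 0, 0, 0, 0.6, -0.001, 0, 0.122, 0, 0, 0, 0, -0.001, 0, 0.122, 0, 0, 0, 0, -0.001, 0, 0.122, 0, 0, 0, 0, -0.001, 0, 0.122, 0, 0, 0, 0, -0.001, 0, 0.122, 0, 0, 0, 0, -0.001, 0, 0.11, 0, 0, 0, 0, -0.001, 0, 0.08, 0, 0, 0, 0, -0.001, 0, 0.06, 0, 0, 0, 0],
  "squeeze": 40
}}

```text
t: 10.22
tool_pos: [0.4975, 0.1233, 0.1343]
orientation: [2.362, 2.071, 0.001]
force: [0.8, 0.6, -2.6]
opening: 0.0269
gripper_force: 40.0
```

```bash
python3 - <<'E'
from h import *
s=robot.read_state(); print(s['tool_pos'],s['opening'],s['gripper_force'],s['force'])
go([(.51,.25,.135,82.5),(.535,.405,.135,82.5),(.535,.405,.029,82.5)])
E
```

```text
[0.49746418 0.12329275 0.13426018] 0.026906539339301972 39.9994432926178 [ 0.84883693  0.60541163 -2.59474653]
[0.1273, -0.0041, -0.0007] [0.001, -0.0, -0.0]
[0.2842, 0.0004, -0.0007] [0.001, -0.0, -0.0]
[0.2842, 0.0004, 0.1053] [0.001, -0.0, -0.0]
```

{"fn": "move_arm", "kwargs": {
  "deltas": [0.03, 0, 0, 0, 0, 0, 0, 0.07, 0, 0, 0, 0, 0, 0, 0.11, 0, 0, 0, 0, 0, 0, 0.15, 0, 0, 0, 0, 0, 0, 0.19, 0, 0, 0, 0, 0, 0, 0.23, 0, 0, 0, 0, 0, 0, 0.265, 0, 0, 0, 0, 0, 0, 0.284, 0, 0, 0, 0, 0, 0, 0.284, 0, 0.03, 0, 0, 0, 0, 0.284, 0, 0.06, 0, 0, 0, 0, 0.284, 0, 0.085, 0, 0, 0, 0, 0.284, 0, 0.095, 0, 0, 0, 0]
}}

```text
t: 11.72
tool_pos: [0.5329, 0.4039, 0.0355]
orientation: [-2.362, -2.071, 0.006]
force: [-0.1, 0.0, -2.5]
opening: 0.027
gripper_force: 40.0
```

{"fn": "move_arm", "kwargs": {
  "deltas": [0, 0, 0.008, 0, 0, 0, 0, 0, 0, 0.008, 0, 0, 0, 0, 0, 0, 0.008, 0, 0, 0, 0.6, 0, 0, 0.008, 0, 0, 0, 0.6, 0, 0, 0.008, 0, 0, 0, 0.6, 0, 0, -0.03, 0, 0, 0, 0.6, 0, 0, -0.08, 0, 0, 0, 0.6, 0, 0, -0.12, 0, 0, 0, 0.6]
}}

```text
t: 12.72
tool_pos: [0.5348, 0.405, 0.16]
orientation: [2.362, 2.071, 0.003]
force: [0.5, -0.7, -0.2]
opening: 0.0557
gripper_force: 0.0
```

```bash
python3 - <<'E'
from h import *
s=robot.read_state(); print(s['tool_pos'],s['force'])
im,d,m,T=cam('top');P=cloud(d,m,T); save('t2',im[60:384,0:512]); np.savez('t2.npz',im=im,P=P)
for r in robot.recognise('top','handpiece_a'):
    u,v=np.round(r['uv']).astype(int); print(r['confidence'],u,v,P[v,u].round(3))
h=P[...,2]
mk=(h>.025)&(h<.048)&(P[...,1]>.2); print('knob',np.median(P[mk],0))
go([(.44,.1,.30,82.5)])
E
```

```text
[0.53479746 0.40504721 0.15997119] [ 0.53491778 -0.73571748 -0.22830872]
0.96 158 237 [0.497 0.181 0.024]
0.94 176 238 [0.495 0.139 0.028]
0.81 213 242 [0.488 0.054 0.031]
0.57 196 237 [0.498 0.093 0.03 ]
0.29 180 234 [0.506 0.136 0.002]
knob [0.6069926  0.32599426 0.03851228]
[-0.3159, -0.0554, -0.1377] [0.008, -0.007, -0.0]
```

View pics/t2.png

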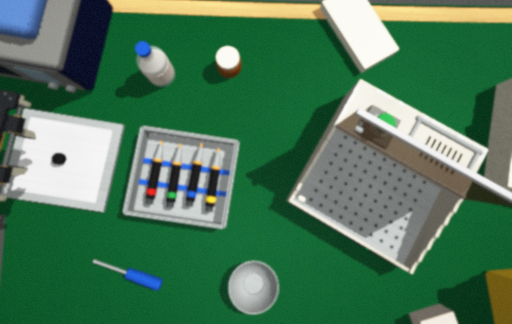

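Top view: lid rests clear at left (60,160 in crop), door up, and all four handpieces lie in the tray (cols 153–212) along tray x, noses toward +x. Moving over the tray for a close look.

```bash
python3 - <<'E'
from h import *
go([(.57,.123,.30,172.4)])
E
```

```text
[-0.2762, 0.0704, -0.1364] [0.012, 0.001, -1.569]
```

{"fn": "move_arm", "kwargs": {
  "deltas": [0, 0, -0.05, 0, 0, -0.17, 0.4, -0.03, 0.01, -0.1, 0, 0, -0.35, 0.3, -0.07, 0.02, -0.136, 0, 0, -0.52, 0.3, -0.11, 0.03, -0.136, 0, 0, -0.7, 0.3, -0.15, 0.04, -0.136, 0, 0, -0.87, 0.3, -0.19, 0.05, -0.136, 0, 0, -1.05, 0.3, -0.22, 0.06, -0.136, 0, 0, -1.22, 0.3, -0.25, 0.065, -0.136, 0, 0, -1.4, 0.3, -0.276, 0.07, -0.136, 0, 0, -1.57, 0.3, -0.276, 0.07, -0.136, 0, 0, -1.57, 0.3, -0.276, 0.07, -0.136, 0, 0, -1.57, 0.3]
}}

```text
t: 14.2
tool_pos: [0.5676, 0.1225, 0.2932]
orientation: [-0.212, -3.134, -0.001]
force: [0.2, -0.1, -0.3]
opening: 0.0278
gripper_force: 0.0
```

```bash
python3 - <<'E'
from h import *
s=robot.read_state(); print(s['tool_pos'],s['orientation'],s['q'])
im,d,m,T=cam('wrist');P=cloud(d,m,T); h=P[...,2]; save('w3',im); np.savez('w3.npz',im=im,P=P)
for r in robot.recognise('wrist','handpiece_a'):
    u,v=np.round(r['uv']).astype(int); print(r['confidence'],u,v,P[v,u].round(3))
t=np.array([.497,.1225]);b=np.radians(-7.6);X=(P[...,:2]-t)@[np.cos(b),np.sin(b)];Y=(P[...,:2]-t)@[-np.sin(b),np.cos(b)]
rim=(abs(h-.05)<.004)&(abs(X)<.11)&(abs(Y)<.13); r=cv2.minAreaRect(P[rim][:,:2].astype(np.float32)); print('rim',r)
for y0 in (-.069,-.023,.023,.069):
    mk=(abs(Y-y0)<.019)&(h>.024)&(h<.04)&(abs(X)<.09); p=P[mk]; x,y=X[mk],Y[mk]
    bd=(im[mk].astype(int).max(1)<70)
    f=np.polyfit(x[abs(x)<.03],y[abs(x)<.03],1); print(y0,len(p),'x',np.percentile(x,[1,99]).round(3),'yfit at0',f[1].round(4),'slope',f[0].round(3),'ytop',np.percentile(y[abs(x)<.03],[2,98]).round(4),'z',np.percentile(p[:,2],[50,97]).round(4), 'black x',np.percentile(x[bd],[2,98]).round(3) if bd.any() else 0)
E
```

```text
[0.56759863 0.12249496 0.29318617] [-2.11854709e-01 -3.13382864e+00 -5.84939743e-04] [ 1.23958178e-01  6.07631599e-02  1.44746305e+00  4.82910313e-04
  1.63389556e+00 -1.31180819e+00]
0.83 202 105 [0.476 0.058 0.034]
0.8 293 105 [0.494 0.19  0.033]
0.76 262 106 [0.49  0.145 0.034]
0.55 232 118 [0.501 0.099 0.033]
rim ((0.4986044466495514, 0.12177220731973648), (0.23014336824417114, 0.20022445917129517), 82.6595458984375)
-0.069 1229 x [-0.089  0.07 ] yfit at0 -0.0668 slope 0.028 ytop [-0.0776 -0.0574] z [0.0312 0.0345] black x [-0.008  0.028]
-0.023 1172 x [-0.062  0.074] yfit at0 -0.0238 slope -0.026 ytop [-0.0341 -0.0144] z [0.0312 0.0343] black x [-0.016  0.034]
0.023 1217 x [-0.069  0.066] yfit at0 0.0207 slope 0.034 ytop [0.0108 0.0318] z [0.0311 0.0342] black x [-0.031  0.025]
0.069 1232 x [-0.068  0.066] yfit at0 0.0663 slope 0.002 ytop [0.0568 0.0771] z [0.0311 0.0342] black x [-0.053  0.025]
```

View pics/w3.png

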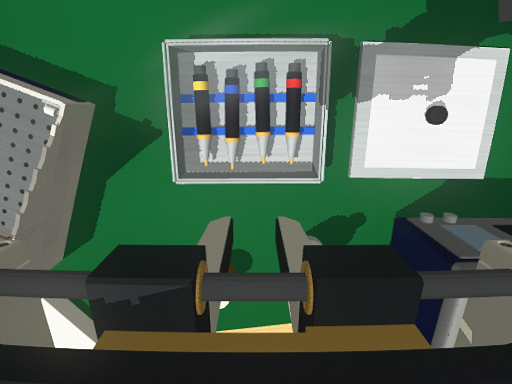

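Wrist view: handpieces yellow (202,100), blue (232,105), green (262,100), red (293,100) in the tray; lid at right (430,115). Picking yellow first.

```bash
cat >> h.py <<'E'
tb=np.radians(-7.6)
def tr(x,y): return np.array([.497,.1225])+x*np.array([np.cos(tb),np.sin(tb)])+y*np.array([-np.sin(tb),np.cos(tb)])
def fake(x,y,z,psi): return dict(tool_pos=[x,y,z],orientation=Rt(psi).as_rotvec())
E
python3 - <<'E'
from h import *
ys=[-.0683,-.0253,.0192,.0663]; cs=[-.069,-.023,.023,.069]
go([(*tr(0,ys[0]),.1,172.4),(*tr(0,ys[0]),.025,172.4)])
for y,c in zip(ys,cs):
    print('place from pick pose .025'); go([(*tr(0,y),.025,172.4),(*cab(-.062,c),.205,151.1),(*cab(-.062,c),.045,151.1)],fake(*tr(0,y),.025,172.4))
for i in (0,1,2):
    print('next from place .045'); go([(*tr(0,ys[i+1]),.205,172.4),(*tr(0,ys[i+1]),.025,172.4)],fake(*cab(-.062,cs[i]),.045,151.1))
E
```

```text
[0.0698, -0.0781, 0.1934] [0.0, -0.0, -0.0]
[0.0698, -0.0782, 0.2684] [0.0, -0.0, -0.0]
place from pick pose .025
[0.0, 0.0, 0.0] [0.0, 0.0, 0.0]
[0.0126, -0.4115, -0.18] [0.0, 0.0, 0.372]
[0.0126, -0.4115, -0.02] [0.0, 0.0, 0.372]
place from pick pose .025
[0.0, 0.0, 0.0] [0.0, 0.0, 0.0]
[-0.0041, -0.4117, -0.18] [0.0, 0.0, 0.372]
[-0.0041, -0.4117, -0.02] [0.0, 0.0, 0.372]
place from pick pose .025
[0.0, 0.0, 0.0] [0.0, 0.0, 0.0]
[-0.0208, -0.4133, -0.18] [0.0, 0.0, 0.372]
[-0.0208, -0.4133, -0.02] [0.0, 0.0, 0.372]
place from pick pose .025
[0.0, 0.0, 0.0] [0.0, 0.0, 0.0]
[-0.0376, -0.4175, -0.18] [0.0, 0.0, 0.372]
[-0.0376, -0.4175, -0.02] [0.0, 0.0, 0.372]
next from place .045
[0.1534, 0.428, -0.16] [0.0, 0.0, -0.372]
[0.1534, 0.428, 0.02] [0.0, 0.0, -0.372]
next from place .045
[0.1696, 0.4235, -0.16] [0.0, 0.0, -0.372]
[0.1696, 0.4235, 0.02] [0.0, 0.0, -0.372]
next from place .045
[0.1867, 0.4214, -0.16] [0.0, 0.0, -0.372]
[0.1867, 0.4214, 0.02] [0.0, 0.0, -0.372]
```

{"fn": "move_arm", "kwargs": {
  "deltas": [0.035, -0.04, 0.05, 0, 0, 0, 0.28, 0.07, -0.078, 0.1, 0, 0, 0, 0.28, 0.07, -0.078, 0.15, 0, 0, 0, 0.28, 0.07, -0.078, 0.19, 0, 0, 0, 0.28, 0.07, -0.078, 0.19, 0, 0, 0, 0.28, 0.07, -0.078, 0.225, 0, 0, 0, 0.28, 0.07, -0.078, 0.25, 0, 0, 0, 0.28, 0.07, -0.078, 0.268, 0, 0, 0, 0.28, 0.07, -0.078, 0.268, 0, 0, 0, 0.28, 0.07, -0.078, 0.268, 0, 0, 0, 0, 0.07, -0.078, 0.268, 0, 0, 0, 0, 0.07, -0.078, 0.268, 0, 0, 0, 0],
  "squeeze": 30
}}

```text
t: 15.8
tool_pos: [0.4894, 0.054, 0.0271]
orientation: [0.207, 3.132, 0.001]
force: [-0.7, 1.6, 5.5]
opening: 0.0198
gripper_force: 30.0
```

{"fn": "move_arm", "kwargs": {
  "deltas": [0, 0, 0, 0, 0, 0, 0, 0, 0, 0, 0, 0, 0, 0, 0, 0, -0.03, 0, 0, 0, 0, 0, 0, -0.06, 0, 0, 0, 0]
}}

```text
t: 16.3
tool_pos: [0.4875, 0.0538, 0.0861]
orientation: [-0.207, -3.134, 0.0]
force: [0.2, 0.1, -1.1]
opening: 0.0197
gripper_force: 30.0
```

```bash
python3 - <<'E'
from h import *
s=robot.read_state(); print(s['tool_pos'],s['opening'],s['gripper_force'],s['force'])
go([(*cab(-.062,-.069),.205,151.1)])
E
```

```text
[0.48750963 0.05382101 0.08610437] 0.019727281294717274 29.951276779174805 [ 0.24202977  0.09639411 -1.07481274]
[0.0127, -0.4105, -0.1188] [-0.0, -0.001, 0.373]
```

{"fn": "move_arm", "kwargs": {
  "deltas": [0, -0.02, -0.05, 0, 0, 0.03, 0, 0, -0.06, -0.1, 0, 0, 0.08, 0, 0, -0.11, -0.119, 0, 0, 0.13, 0, 0.003, -0.16, -0.119, 0, 0, 0.18, 0, 0.006, -0.21, -0.119, 0, 0, 0.23, 0, 0.008, -0.26, -0.119, 0, 0, 0.28, 0, 0.01, -0.31, -0.119, 0, 0, 0.33, 0, 0.012, -0.36, -0.119, 0, 0, 0.372, 0, 0.013, -0.4, -0.119, 0, 0, 0.372, 0, 0.013, -0.41, -0.119, 0, 0, 0.372, 0, 0.013, -0.41, -0.119, 0, 0, 0.372, 0]
}}

```text
t: 17.68
tool_pos: [0.4211, -0.3508, 0.2044]
orientation: [-0.785, -3.042, -0.001]
force: [0.7, -0.3, -1.9]
opening: 0.0197
gripper_force: 30.0
```

```bash
python3 - <<'E'
from h import *
s=robot.read_state(); print(s['tool_pos'],s['opening'],s['gripper_force'],s['force'])
im,d,m,T=cam('wrist');P=cloud(d,m,T);save('w4',im)
q=(P-np.r_[C,0]); X=q[...,:2]@CX; Y=q[...,:2]@CY; h=P[...,2]
mk=(abs(h-.03)<.006)&(abs(Y)<.2)&(abs(X)<.14); print('rack',np.percentile(X[mk],[1,99]),np.percentile(Y[mk],[.5,99.5]),np.median(h[mk]))
mk=(abs(h-.07)<.006)&(X<-.12)&(X>-.2)&(abs(Y)<.2); print('sill',np.percentile(X[mk],[1,99]),np.percentile(Y[mk],[.5,99.5]))
go([(*cab(-.062,-.069),.047,151.1)])
E
```

```text
[ 0.42109241 -0.35075421  0.20438905] 0.01974049119299642 29.951423406600952 [ 0.72953104 -0.30168294 -1.86492468]
rack [-0.13868933  0.05252953] [-0.14418049  0.14319874] 0.031069793358826148
sill [-0.15218839 -0.12253386] [-0.14988157  0.14896217]
[-0.0005, -0.0015, 0.1574] [0.001, -0.001, 0.001]
```

View pics/w4.png

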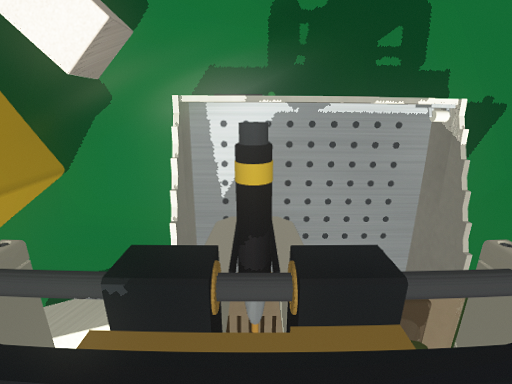

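Handpiece held straight (col 253), rack below, clear of the sill (row 100) and left wall (col 180). Lowering.

{"fn": "move_arm", "kwargs": {
  "deltas": [0, -0.001, 0.05, 0, 0, 0, 0, 0, -0.001, 0.1, 0, 0, 0, 0, 0, -0.001, 0.13, 0, 0, 0, 0, 0, -0.001, 0.145, 0, 0, 0, 0, 0, -0.001, 0.157, 0, 0, 0, 0, 0, -0.001, 0.157, 0, 0, 0, 0, 0, -0.001, 0.157, 0, 0, 0, 0.28, 0, -0.001, 0.157, 0, 0, 0, 0.28, 0, -0.001, 0.157, 0, 0, 0, 0.28, 0, -0.001, 0.14, 0, 0, 0, 0.28, 0, -0.001, 0.1, 0, 0, 0, 0.28, 0, -0.001, 0.04, 0, 0, 0, 0.28]
}}

```text
t: 19.23
tool_pos: [0.4198, -0.3507, 0.1652]
orientation: [-0.782, -3.04, -0.003]
force: [0.8, -1.1, -1.3]
opening: 0.0258
gripper_force: 0.0
```

```bash
python3 - <<'E'
from h import *
s=robot.read_state(); print(s['tool_pos'],s['opening'],s['gripper_force'],s['force'])
go([(*tr(0,-.0253),.165,172.4),(*tr(0,-.0253),.026,172.4)])
E
```

```text
[ 0.41980258 -0.35074253  0.1652049 ] 0.025842858193859324 0.0 [ 0.80257268 -1.08561346 -1.2759902 ]
[0.1517, 0.4281, 0.0011] [0.002, -0.003, -0.371]
[0.1513, 0.428, 0.1401] [0.002, -0.003, -0.371]
```

{"fn": "move_arm", "kwargs": {
  "deltas": [0.015, 0.045, 0, 0, 0, -0.04, 0.28, 0.03, 0.09, 0, 0, 0, -0.08, 0.28, 0.05, 0.14, 0, 0, 0, -0.12, 0.28, 0.068, 0.19, 0, 0, 0, -0.16, 0.28, 0.085, 0.24, 0, 0, 0, -0.21, 0.28, 0.103, 0.29, 0, 0, 0, -0.25, 0.28, 0.12, 0.34, 0, 0, 0, -0.3, 0.28, 0.138, 0.39, 0, 0, 0, -0.34, 0.28, 0.151, 0.428, 0.01, 0, 0, -0.371, 0.28, 0.151, 0.428, 0.05, 0, 0, -0.371, 0.28, 0.151, 0.428, 0.06, 0, 0, -0.371, 0.28, 0.151, 0.428, 0.06, 0, 0, -0.371, 0.28]
}}

```text
t: 20.72
tool_pos: [0.4949, 0.0956, 0.1049]
orientation: [-0.209, -3.134, 0.0]
force: [0.6, 0.3, 0.1]
opening: 0.0257
gripper_force: 0.0
```

```bash
python3 - <<'E'
from h import *
s=robot.read_state(); print(s['tool_pos'],s['opening'],s['force'])
im,d,m,T=cam('top');P=cloud(d,m,T);
q=(P-np.r_[C,0]); X=q[...,:2]@CX; Y=q[...,:2]@CY; h=P[...,2]
mk=(h>.04)&(h<.06)&(X>-.138)&(X<.0)&(abs(Y)<.13); print('hp in cab',mk.sum(),np.percentile(X[mk],[1,99]),np.percentile(Y[mk],[1,50,99]),np.percentile(h[mk],[50,95]))
im,d,m,T=cam('wrist');P=cloud(d,m,T);h=P[...,2];t=np.array([.497,.1225]);X=(P[...,:2]-t)@[np.cos(tb),np.sin(tb)];Y=(P[...,:2]-t)@[-np.sin(tb),np.cos(tb)]
for y0 in (-.023,.023,.069):
    mk=(abs(Y-y0)<.019)&(h>.024)&(h<.04)&(X<-.02)&(X>-.06); print(y0,mk.sum(),np.percentile(Y[mk],[3,97]).round(4))
go([(*tr(0,-.0253),.026,172.4)])
E
```

```text
[0.49487372 0.09558621 0.10493239] 0.02569396878021219 [0.55193872 0.2776273  0.07570813]
hp in cab 529 [-0.12918228 -0.0026792 ] [-0.07798886 -0.06557963 -0.05730091] [0.04832111 0.05207258]
-0.023 1112 [-0.0339 -0.0142]
0.023 1166 [0.0098 0.0293]
0.069 1152 [0.0572 0.0759]
[0.0029, 0.0015, 0.0804] [0.0, 0.002, -0.001]
```

{"fn": "move_arm", "kwargs": {
  "deltas": [0.003, 0.001, 0.035, 0, 0, 0, 0.28, 0.003, 0.001, 0.06, 0, 0, 0, 0.28, 0.003, 0.001, 0.079, 0, 0, 0, 0.28, 0.003, 0.001, 0.079, 0, 0, 0, 0.28, 0.003, 0.001, 0.079, 0, 0, 0, 0, 0.003, 0.001, 0.079, 0, 0, 0, 0, 0.003, 0.001, 0.079, 0, 0, 0, 0, 0.003, 0.001, 0.079, 0, 0, 0, 0, 0.003, 0.001, 0.05, 0, 0, 0, 0, 0.003, 0.001, 0.02, 0, 0, 0, 0, 0.003, 0.001, -0.04, 0, 0, 0, 0, 0.003, 0.001, -0.1, 0, 0, 0, 0],
  "squeeze": 30
}}

```text
t: 22.32
tool_pos: [0.4918, 0.0974, 0.2063]
orientation: [-0.208, -3.134, 0.0]
force: [1.8, -0.4, -1.3]
opening: 0.0198
gripper_force: 30.0
```

```bash
python3 - <<'E'
from h import *
s=robot.read_state(); print(s['tool_pos'],s['opening'],s['gripper_force'],s['force'])
go([(*cab(-.062,-.023),.205,151.1),(*cab(-.062,-.023),.047,151.1)])
E
```

```text
[0.49177162 0.09737077 0.20631044] 0.0197793568277782 29.99852567911148 [ 1.75406173 -0.44945297 -1.33439065]
[-0.0061, -0.4114, 0.0013] [-0.0, -0.001, 0.372]
[-0.0062, -0.4114, 0.1593] [-0.0, -0.001, 0.372]
```

{"fn": "move_arm", "kwargs": {
  "deltas": [0, -0.04, 0, 0, 0, 0.04, 0, 0, -0.09, 0, 0, 0, 0.08, 0, -0.001, -0.14, 0, 0, 0, 0.13, 0, -0.002, -0.19, 0, 0, 0, 0.18, 0, -0.003, -0.24, 0, 0, 0, 0.23, 0, -0.004, -0.29, 0, 0, 0, 0.28, 0, -0.005, -0.34, 0, 0, 0, 0.33, 0, -0.006, -0.39, 0, 0, 0, 0.372, 0, -0.006, -0.411, 0, 0, 0, 0.372, 0, -0.006, -0.411, 0, 0, 0, 0.372, 0]
}}

```text
t: 23.58
tool_pos: [0.4435, -0.3113, 0.2044]
orientation: [-0.787, -3.041, -0.001]
force: [0.5, -0.7, -0.9]
opening: 0.0196
gripper_force: 30.0
```

```bash
cat >> h.py <<'E'
def held(tgt):
    s=robot.read_state(); print(s['tool_pos'],s['opening'],s['gripper_force'],s['force'])
    im,d,m,T=cam('wrist');P=cloud(d,m,T);q=(P-np.r_[C,0]); X=q[...,:2]@CX; Y=q[...,:2]@CY; h=P[...,2]
    x=(np.array(s['tool_pos'][:2])-C)@CX; y=(np.array(s['tool_pos'][:2])-C)@CY
    mk=(h>.17)&(h<.24)&(X<x-.02)&(abs(Y-y)<.02)&(X>x-.09); print('held tail x rel',np.percentile(X[mk]-x,[1,99]).round(3),'z rel',np.percentile(h[mk]-s['tool_pos'][2],[5,50,95]).round(3),'y rel',np.percentile(Y[mk]-y,[2,98]).round(3))
    f=np.polyfit(X[mk],h[mk],1); print('slope',f[0].round(3))
    for yy in (-.069,-.023,.023,.069):
        mk=(abs(Y-yy)<.02)&(h>.038)&(h<.06)&(X>-.135)&(X<-.08)
        if mk.sum()>50: print('in cab',yy,np.percentile(Y[mk],[3,97]).round(3),np.percentile(X[mk],1).round(3))
    go([tgt],s)
E
python3 - <<'E'
from h import *
held((*cab(-.062,-.023),.047,151.1))
E
```

```text
[ 0.44353704 -0.31128743  0.20443537] 0.01961383828152721 29.998362958431244 [ 0.47517341 -0.68665594 -0.94308624]
held tail x rel [-0.062 -0.02 ] z rel [-0.003  0.004  0.007] y rel [-0.011  0.01 ]
slope 0.085
in cab -0.069 [-0.079 -0.06 ] -0.129
[0.0002, -0.0001, 0.1574] [0.0, -0.001, -0.002]
```

{"fn": "move_arm", "kwargs": {
  "deltas": [0, 0, 0.05, 0, 0, 0, 0, 0, 0, 0.1, 0, 0, 0, 0, 0, 0, 0.13, 0, 0, 0, 0, 0, 0, 0.145, 0, 0, 0, 0, 0, 0, 0.157, 0, 0, 0, 0, 0, 0, 0.157, 0, 0, 0, 0, 0, 0, 0.157, 0, 0, 0, 0.28, 0, 0, 0.157, 0, 0, 0, 0.28, 0, 0, 0.157, 0, 0, 0, 0.28, 0, 0, 0.14, 0, 0, 0, 0.28, 0, 0, 0.1, 0, 0, 0, 0.28, 0, 0, 0.04, 0, 0, 0, 0.28]
}}

```text
t: 25.12
tool_pos: [0.4428, -0.3099, 0.1652]
orientation: [-0.784, -3.039, -0.002]
force: [0.8, -0.7, -0.1]
opening: 0.0258
gripper_force: 0.0
```

{"fn": "move_arm", "kwargs": {
  "deltas": [0.017, 0.045, 0, 0, 0, -0.04, 0.28, 0.034, 0.09, 0, 0, 0, -0.08, 0.28, 0.055, 0.14, 0, 0, 0, -0.12, 0.28, 0.075, 0.19, 0, 0, 0, -0.16, 0.28, 0.095, 0.24, 0, 0, 0, -0.21, 0.28, 0.115, 0.29, 0, 0, 0, -0.25, 0.28, 0.135, 0.34, 0, 0, 0, -0.3, 0.28, 0.155, 0.39, 0, 0, 0, -0.34, 0.28, 0.17, 0.423, 0.01, 0, 0, -0.371, 0.28, 0.17, 0.423, 0.05, 0, 0, -0.371, 0.28, 0.17, 0.423, 0.06, 0, 0, -0.371, 0.28, 0.17, 0.423, 0.06, 0, 0, -0.371, 0.28]
}}

```text
t: 26.62
tool_pos: [0.4994, 0.1412, 0.1049]
orientation: [-0.211, -3.134, 0.0]
force: [0.9, -0.3, -0.0]
opening: 0.0263
gripper_force: 0.0
```

```bash
cat >> h.py <<'E'
def pick(y):
    s=robot.read_state(); print(s['tool_pos'],s['opening'],s['force'])
    im,d,m,T=cam('top');P=cloud(d,m,T);np.savez('lasttop.npz',im=im,P=P)
    q=(P-np.r_[C,0]); X=q[...,:2]@CX; Y=q[...,:2]@CY; h=P[...,2]
    for yy in (-.069,-.023,.023,.069):
        mk=(abs(Y-yy)<.02)&(h>.038)&(h<.06)&(X>-.135)&(X<.01)
        if mk.sum()>50: print('in cab',yy,np.percentile(Y[mk],[3,97]).round(3),np.percentile(X[mk],[1,99]).round(3),np.percentile(h[mk],[50,95]).round(3))
    im,d,m,T=cam('wrist');P=cloud(d,m,T);h=P[...,2];t=np.array([.497,.1225]);X=(P[...,:2]-t)@[np.cos(tb),np.sin(tb)];Y=(P[...,:2]-t)@[-np.sin(tb),np.cos(tb)]
    for y0 in (-.023,.023,.069):
        mk=(abs(Y-y0)<.019)&(h>.024)&(h<.04)&(X<-.02)&(X>-.06)
        if mk.sum()>50: print(y0,mk.sum(),np.percentile(Y[mk],[3,97]).round(4))
    go([(*tr(0,y),.026,172.4)],s)
E
python3 - <<'E'
from h import *
pick(.0185)
E
```

```text
[0.4993826  0.14123938 0.10494805] 0.026294106252581356 [ 0.86437871 -0.31548279 -0.01311498]
in cab -0.069 [-0.077 -0.058] [-0.129  0.006] [0.048 0.052]
in cab -0.023 [-0.03  -0.012] [-0.122  0.007] [0.048 0.052]
0.023 1179 [0.0101 0.0301]
0.069 1153 [0.0569 0.0764]
[-0.0002, -0.0004, 0.0789] [-0.0, -0.001, -0.002]
```

{"fn": "move_arm", "kwargs": {
  "deltas": [0, 0, 0.035, 0, 0, 0, 0.28, 0, 0, 0.06, 0, 0, 0, 0.28, 0, 0, 0.079, 0, 0, 0, 0.28, 0, 0, 0.079, 0, 0, 0, 0.28, 0, 0, 0.079, 0, 0, 0, 0, 0, 0, 0.079, 0, 0, 0, 0, 0, 0, 0.079, 0, 0, 0, 0, 0, 0, 0.079, 0, 0, 0, 0, 0, 0, 0.05, 0, 0, 0, 0, 0, 0, 0.02, 0, 0, 0, 0, 0, 0, -0.04, 0, 0, 0, 0, 0, 0, -0.1, 0, 0, 0, 0],
  "squeeze": 30
}}

```text
t: 28.22
tool_pos: [0.4988, 0.1415, 0.2057]
orientation: [-0.21, -3.133, 0.001]
force: [0.1, -0.7, -1.5]
opening: 0.0198
gripper_force: 30.0
```

{"fn": "move_arm", "kwargs": {
  "deltas": [0, -0.04, 0, 0, 0, 0.04, 0, -0.002, -0.09, 0, 0, 0, 0.08, 0, -0.004, -0.14, 0, 0, 0, 0.13, 0, -0.007, -0.19, 0, 0, 0, 0.18, 0, -0.01, -0.24, 0, 0, 0, 0.23, 0, -0.013, -0.29, 0, 0, 0, 0.28, 0, -0.016, -0.34, 0, 0, 0, 0.33, 0, -0.02, -0.39, 0, 0, 0, 0.372, 0, -0.021, -0.413, 0, 0, 0, 0.372, 0, -0.021, -0.413, 0, 0, 0, 0.372, 0]
}}

```text
t: 29.48
tool_pos: [0.4647, -0.2718, 0.2041]
orientation: [-0.79, -3.04, -0.0]
force: [-0.2, -0.1, -2.5]
opening: 0.0196
gripper_force: 30.0
```

```bash
python3 - <<'E'
from h import *
held((*cab(-.062,.024),.047,151.1))
E
```

```text
[ 0.46468735 -0.27176791  0.20409091] 0.01962889672371945 29.998515844345093 [-0.16200628 -0.13355602 -2.51780986]
held tail x rel [-0.071 -0.021] z rel [-0.001  0.005  0.007] y rel [-0.011  0.01 ]
slope 0.045
in cab -0.069 [-0.079 -0.059] -0.129
in cab -0.023 [-0.032 -0.012] -0.122
[-0.0005, 0.0022, 0.1571] [-0.0, -0.001, -0.004]
```

{"fn": "move_arm", "kwargs": {
  "deltas": [0, 0.002, 0.05, 0, 0, 0, 0, 0, 0.002, 0.1, 0, 0, 0, 0, 0, 0.002, 0.13, 0, 0, 0, 0, 0, 0.002, 0.145, 0, 0, 0, 0, 0, 0.002, 0.157, 0, 0, 0, 0, 0, 0.002, 0.157, 0, 0, 0, 0, 0, 0.002, 0.157, 0, 0, 0, 0.28, 0, 0.002, 0.157, 0, 0, 0, 0.28, 0, 0.002, 0.157, 0, 0, 0, 0.28, 0, 0.002, 0.14, 0, 0, 0, 0.28, 0, 0.002, 0.1, 0, 0, 0, 0.28, 0, 0.002, 0.04, 0, 0, 0, 0.28]
}}

```text
t: 31.02
tool_pos: [0.4652, -0.2679, 0.1652]
orientation: [-0.785, -3.039, -0.002]
force: [1.3, -0.7, -0.9]
opening: 0.0261
gripper_force: 0.0
```

{"fn": "move_arm", "kwargs": {
  "deltas": [0.02, 0.045, 0, 0, 0, -0.04, 0.28, 0.04, 0.09, 0, 0, 0, -0.08, 0.28, 0.06, 0.14, 0, 0, 0, -0.12, 0.28, 0.08, 0.19, 0, 0, 0, -0.16, 0.28, 0.105, 0.24, 0, 0, 0, -0.21, 0.28, 0.125, 0.29, 0, 0, 0, -0.25, 0.28, 0.15, 0.34, 0, 0, 0, -0.3, 0.28, 0.17, 0.39, 0, 0, 0, -0.34, 0.28, 0.186, 0.42, 0.01, 0, 0, -0.37, 0.3, 0.186, 0.42, 0.05, 0, 0, -0.37, 0.3, 0.186, 0.42, 0.06, 0, 0, -0.37, 0.3, 0.186, 0.42, 0.06, 0, 0, -0.37, 0.3]
}}

```text
t: 32.52
tool_pos: [0.5069, 0.1884, 0.1049]
orientation: [-0.214, -3.133, 0.001]
force: [-1.1, 0.2, 0.3]
opening: 0.0279
gripper_force: 0.0
```

```bash
python3 - <<'E'
from h import *
pick(.0665)
go([(*cab(-.062,.069),.205,151.1)],fake(*tr(0,.0665),.205,172.4))
E
```

```text
[0.50687147 0.18840075 0.10492064] 0.027896025310613963 [-1.05610139  0.18977914  0.29201102]
in cab -0.069 [-0.077 -0.058] [-0.129  0.005] [0.048 0.052]
in cab -0.023 [-0.03  -0.011] [-0.123  0.007] [0.048 0.052]
in cab 0.023 [0.017 0.036] [-0.133  0.004] [0.048 0.053]
0.069 1165 [0.0573 0.0771]
[0.001, -0.0001, 0.0789] [-0.0, -0.001, -0.004]
[-0.0376, -0.4177, -0.0] [0.0, 0.0, 0.372]
```

{"fn": "move_arm", "kwargs": {
  "deltas": [0.001, 0, 0.035, 0, 0, 0, 0.3, 0.001, 0, 0.06, 0, 0, 0, 0.3, 0.001, 0, 0.079, 0, 0, 0, 0.3, 0.001, 0, 0.079, 0, 0, 0, 0.3, 0.001, 0, 0.079, 0, 0, 0, 0, 0.001, 0, 0.079, 0, 0, 0, 0, 0.001, 0, 0.079, 0, 0, 0, 0, 0.001, 0, 0.079, 0, 0, 0, 0, 0.001, 0, 0.05, 0, 0, 0, 0, 0.001, 0, 0.02, 0, 0, 0, 0, 0.001, 0, -0.04, 0, 0, 0, 0, 0.001, 0, -0.1, 0, 0, 0, 0],
  "squeeze": 30
}}

```text
t: 34.12
tool_pos: [0.5053, 0.1888, 0.2057]
orientation: [-0.213, -3.133, 0.001]
force: [1.5, 0.2, -1.3]
opening: 0.0197
gripper_force: 30.0
```

{"fn": "move_arm", "kwargs": {
  "deltas": [0, -0.04, 0, 0, 0, 0.04, 0, -0.004, -0.09, 0, 0, 0, 0.08, 0, -0.008, -0.14, 0, 0, 0, 0.13, 0, -0.012, -0.19, 0, 0, 0, 0.18, 0, -0.017, -0.24, 0, 0, 0, 0.23, 0, -0.023, -0.29, 0, 0, 0, 0.28, 0, -0.03, -0.34, 0, 0, 0, 0.33, 0, -0.036, -0.39, 0, 0, 0, 0.375, 0, -0.039, -0.414, 0, 0, 0, 0.375, 0, -0.039, -0.414, 0, 0, 0, 0.375, 0]
}}

```text
t: 35.38
tool_pos: [0.4882, -0.2279, 0.2043]
orientation: [-0.797, -3.038, -0.0]
force: [-0.7, 0.2, -2.1]
opening: 0.0197
gripper_force: 30.0
```

```bash
python3 - <<'E'
from h import *
held((*cab(-.062,.072),.047,151.1))
E
```

```text
[ 0.48817101 -0.22791823  0.2042615 ] 0.019665374676557098 29.999476969242096 [-0.67000016  0.2092838  -2.12272426]
held tail x rel [-0.071 -0.021] z rel [-0.001  0.004  0.007] y rel [-0.01  0.01]
slope 0.034
in cab -0.069 [-0.079 -0.06 ] -0.13
in cab -0.023 [-0.031 -0.011] -0.123
in cab 0.023 [0.016 0.035] -0.133
[-0.0011, 0.0005, 0.1573] [-0.0, -0.001, -0.009]
```

{"fn": "move_arm", "kwargs": {
  "deltas": [-0.001, 0, 0.05, 0, 0, -0.005, 0, -0.001, 0, 0.1, 0, 0, -0.009, 0, -0.001, 0, 0.13, 0, 0, -0.009, 0, -0.001, 0, 0.145, 0, 0, -0.009, 0, -0.001, 0, 0.157, 0, 0, -0.009, 0, -0.001, 0, 0.157, 0, 0, -0.009, 0, -0.001, 0, 0.157, 0, 0, -0.009, 0.28, -0.001, 0, 0.157, 0, 0, -0.009, 0.28, -0.001, 0, 0.157, 0, 0, -0.009, 0.28, -0.001, 0, 0.14, 0, 0, -0.009, 0.28, -0.001, 0, 0.1, 0, 0, -0.009, 0.28, -0.001, 0, 0.04, 0, 0, -0.009, 0.28]
}}

```text
t: 36.92
tool_pos: [0.4884, -0.2263, 0.1653]
orientation: [-0.779, -3.04, -0.001]
force: [2.3, -1.3, -0.1]
opening: 0.0262
gripper_force: 0.0
```

{"fn": "move_arm", "kwargs": {
  "deltas": [0, 0, -0.06, 0, 0, 0, 0.28, 0, 0, -0.12, 0, 0, 0, 0.28, 0, 0, -0.18, 0, 0, 0, 0.28, 0, 0, -0.22, 0, 0, 0, 0.28, 0, 0, -0.22, 0, 0, 0.18, 0.28, 0, 0, -0.22, 0, 0, 0.36, 0.28, 0, 0, -0.22, 0, 0, 0.54, 0.28, 0, 0, -0.22, 0, 0, 0.72, 0.28, 0, 0, -0.22, 0, 0, 0.9, 0.28, 0, 0, -0.22, 0, 0, 1.08, 0.28, 0, 0, -0.22, 0, 0, 1.26, 0.28, 0, 0, -0.22, 0, 0, 1.43, 0.25]
}}

```text
t: 38.42
tool_pos: [0.4894, -0.2268, 0.3862]
orientation: [2.588, 1.778, 0.001]
force: [0.3, -0.0, 0.5]
opening: 0.0236
gripper_force: 0.0
```

```bash
python3 - <<'E'
from h import *
s=robot.read_state(); print(s['tool_pos'],s['q'])
im,d,m,T=cam('top');P=cloud(d,m,T);save('t5',im)
q=(P-np.r_[C,0]); X=q[...,:2]@CX; Y=q[...,:2]@CY; h=P[...,2]
for yy in (-.069,-.023,.023,.069):
    mk=(abs(Y-yy)<.02)&(h>.038)&(h<.06)&(X>-.138)&(X<.0)
    if mk.sum()>50: print('in cab',yy,np.percentile(Y[mk],[3,97]).round(3),np.percentile(X[mk],[1,99]).round(3),np.percentile(h[mk],[50,95]).round(3))
for y0 in (.12,.09,-.12):
    mk=(abs(Y-y0)<.008)&(h>.15)&(h<.34)&(X<.1); print(y0,mk.sum(),np.c_[X[mk],h[mk]].round(3)[:: max(1,mk.sum()//8)].tolist())
mk=(h>.26)&(h<.33)&(abs(Y)<.06)&(X>.035)&(X<.15); print('bar',mk.sum(),np.median(X[mk]),np.median(h[mk]))
go([(.5615,-.3492,.37,61.1),(.5615,-.3492,.303,61.1)])
E
```

```text
[ 0.48935483 -0.2268393   0.38616742] [-5.29117589e-01 -4.46280632e-02  1.38613577e+00 -2.00361772e-05
  1.79875210e+00 -1.62333473e-01]
in cab -0.023 [-0.029 -0.011] [-0.123 -0.033] [0.049 0.052]
in cab 0.023 [0.017 0.036] [-0.133 -0.003] [0.048 0.052]
in cab 0.069 [0.064 0.084] [-0.131 -0.002] [0.049 0.052]
0.12 261 [[0.032, 0.319], [0.032, 0.319], [0.025, 0.302], [0.025, 0.295], [0.025, 0.284], [0.027, 0.222], [0.028, 0.196], [0.028, 0.178], [0.029, 0.156]]
0.09 292 [[0.086, 0.184], [0.026, 0.319], [0.028, 0.319], [0.024, 0.32], [0.025, 0.289], [0.026, 0.268], [0.026, 0.246], [0.027, 0.22], [0.028, 0.181]]
-0.12 0 []
bar 174 0.06493146244689679 0.3086800527255512
[-0.0874, 0.1119, 0.0164] [0.001, 0.0, 0.129]
[-0.0874, 0.1118, 0.0834] [0.001, 0.0, 0.129]
```

{"fn": "move_arm", "kwargs": {
  "deltas": [-0.025, 0.03, 0, 0, 0, 0.06, 0.25, -0.05, 0.065, 0, 0, 0, 0.129, 0.25, -0.075, 0.1, 0, 0, 0, 0.129, 0.25, -0.087, 0.116, 0, 0, 0, 0.129, 0.25, -0.087, 0.116, 0.01, 0, 0, 0.129, 0.25, -0.087, 0.116, 0.01, 0, 0, 0.129, 0.25]
}}

```text
t: 39.22
tool_pos: [0.5668, -0.3485, 0.3738]
orientation: [-2.691, -1.617, 0.001]
force: [-0.2, 0.6, -0.7]
opening: 0.0232
gripper_force: 0.0
```

```bash
python3 - <<'E'
from h import *
s=robot.read_state(); print(s['tool_pos'],s['opening'])
im,d,m,T=cam('wrist');P=cloud(d,m,T);save('w6',im)
q=(P-np.r_[C,0]); X=q[...,:2]@CX; Y=q[...,:2]@CY; h=P[...,2]
mk=(h>.285)&(h<.315)&(abs(Y)<.07)&(X>.045)&(X<.1); print('bar',mk.sum(),np.percentile(X[mk],[2,50,98]),np.percentile(Y[mk],[2,98]),np.percentile(h[mk],[50,95]))
mk=(h>.305)&(h<.335)&(X<.045)&(X>-.02); print('lip',np.percentile(X[mk],[2,50,98]),np.percentile(h[mk],[50,95]))
go([(*cab(.064,0),.300,61.1)])
E
```

```text
[ 0.56684728 -0.34850956  0.37375857] 0.02321660100620705
bar 1924 [0.04723618 0.06761079 0.07371713] [-0.05559236  0.05553439] [0.31052461 0.31224508]
lip [0.02370663 0.0298066  0.03880092] [0.31986737 0.32118482]
[-0.0042, -0.0002, 0.0745] [-0.001, -0.0, 0.016]
```

View pics/w6.png

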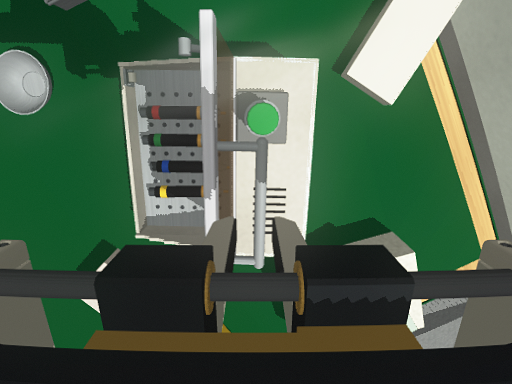

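All four handpieces lie separately on the rack (rows 112–192); the bar (col 262) is slightly right of finger centre (255). Gripping the bar.

{"fn": "move_arm", "kwargs": {
  "deltas": [-0.004, 0.004, 0.03, 0, 0, 0.016, 0.25, -0.004, 0.004, 0.055, 0, 0, 0.016, 0.25, -0.004, 0.004, 0.073, 0, 0, 0.016, 0.25, -0.004, 0.004, 0.073, 0, 0, 0.016, 0.25, -0.004, 0.004, 0.073, 0, 0, 0.016, 0, -0.004, 0.004, 0.073, 0, 0, 0.016, 0, -0.004, 0.004, 0.073, 0, 0, 0.016, 0, -0.004, 0.004, 0.073, 0, 0, 0.016, 0, -0.004, 0.004, 0.073, 0, 0, 0.016, 0],
  "squeeze": 40
}}

```text
t: 40.4
tool_pos: [0.5695, -0.355, 0.3034]
orientation: [2.705, 1.594, 0.002]
force: [-0.2, 1.0, 6.3]
opening: 0.0087
gripper_force: 40.0
```

```bash
python3 - <<'E'
from h import *
s=robot.read_state(); print(s['tool_pos'],s['opening'],s['gripper_force'],s['force'])
h0=np.array([-.181,-.012]); t0=1.851
f=lambda th: np.array([np.cos(th)*h0[0]+np.sin(th)*h0[1],-np.sin(th)*h0[0]+np.cos(th)*h0[1]])
for th in np.r_[np.arange(1.75,.2,-.15),.12,.06,0]:
    dd=f(th)-f(t0); print(round(th,2),'y',round(dd[0],3),'z',round(-dd[1],3))
E
```

```text
[ 0.56954216 -0.3550052   0.30339952] 0.008677892180160601 40.00192880630493 [-0.22427853  1.00450222  6.32993459]
1.75 y -0.018 z -0.003
1.6 y -0.045 z -0.004
1.45 y -0.072 z -0.001
1.3 y -0.099 z 0.006
1.15 y -0.123 z 0.017
1.0 y -0.146 z 0.031
0.85 y -0.167 z 0.049
0.7 y -0.185 z 0.07
0.55 y -0.199 z 0.093
0.4 y -0.21 z 0.118
0.25 y -0.217 z 0.144
0.12 y -0.22 z 0.168
0.06 y -0.22 z 0.178
0.0 y -0.22 z 0.189
```

{"fn": "move_arm", "kwargs": {
  "deltas": [0, -0.009, -0.002, 0, 0, 0, 0, 0, -0.018, -0.003, 0, 0, 0, 0, 0, -0.031, -0.004, 0, 0, 0, 0, 0, -0.045, -0.004, 0, 0, 0, 0, 0, -0.072, -0.001, 0, 0, 0, 0, 0, -0.099, 0.006, 0, 0, 0, 0, 0, -0.123, 0.017, 0, 0, 0, 0, 0, -0.146, 0.031, 0, 0, 0, 0, 0, -0.167, 0.049, 0, 0, 0, 0, 0, -0.185, 0.07, 0, 0, 0, 0, 0, -0.185, 0.07, 0, 0, 0, 0]
}}

```text
t: 41.78
tool_pos: [0.405, -0.2631, 0.2294]
orientation: [-2.702, -1.592, 0.003]
force: [-3.5, 6.9, -0.9]
opening: 0.009
gripper_force: 40.0
```

{"fn": "move_arm", "kwargs": {
  "deltas": [0, -0.008, 0.012, 0, 0, 0, 0, 0, -0.014, 0.023, 0, 0, 0, 0, 0, -0.025, 0.048, 0, 0, 0, 0, 0, -0.032, 0.074, 0, 0, 0, 0, 0, -0.035, 0.098, 0, 0, 0, 0, 0, -0.035, 0.108, 0, 0, 0, 0, 0, -0.035, 0.119, 0, 0, 0, 0, 0, -0.035, 0.119, 0, 0, 0, 0]
}}

```text
t: 42.78
tool_pos: [0.3755, -0.2466, 0.1105]
orientation: [-2.702, -1.592, 0.002]
force: [2.8, 3.5, -16.6]
opening: 0.0089
gripper_force: 40.0
```

```bash
python3 - <<'E'
from h import *
s=robot.read_state(); print(s['tool_pos'],s['opening'],s['gripper_force'],s['force'])
im,d,m,T=cam('wrist');P=cloud(d,m,T)
q=(P-np.r_[C,0]); X=q[...,:2]@CX; Y=q[...,:2]@CY; h=P[...,2]
print('tcp',(s['tool_pos'][:2]-C)@CX)
mk=(h>.105)&(h<.16)&(X<-.12)&(X>-.2)&(abs(Y)<.06); print('bar',mk.sum(),np.median(X[mk]),np.percentile(h[mk],[50,95]))
mk=(abs(Y-.09)<.03)&(h>.06)&(h<.16)&(X>-.15)&(X<.02); 
for a0 in np.arange(-.16,.02,.02):
    k=(abs(Y-.09)<.03)&(abs(X-a0)<.004)&(h>.0); print(round(a0,2),k.sum(),np.percentile(h[k],[5,50,95]).round(3) if k.any() else '')
E
```

```text
[ 0.37550432 -0.2465715   0.11049179] 0.008869870411935507 39.9980628490448 [  2.82961106   3.46709325 -16.57495668]
tcp -0.1525780720328489
bar 4524 -0.15228821858592662 [0.12460594 0.14914731]
-0.16 584 [0.    0.001 0.003]
-0.14 1260 [0.083 0.086 0.087]
-0.12 1396 [0.087 0.089 0.09 ]
-0.1 1562 [0.093 0.095 0.097]
-0.08 1709 [0.1   0.102 0.103]
-0.06 1870 [0.106 0.108 0.11 ]
-0.04 2016 [0.113 0.115 0.116]
-0.02 1412 [0.119 0.121 0.123]
-0.0 0
```

{"fn": "move_arm", "kwargs": {
  "deltas": [0, 0, 0.004, 0, 0, 0, 0, 0, 0, 0.006, 0, 0, 0, 0, 0, 0, 0.006, 0, 0, 0, 0.4, 0, 0, 0.003, 0, 0, 0, 0.4, 0, 0, 0.003, 0, 0, 0, 0.4, 0, 0, 0.003, 0, 0, 0, 0.4, 0, 0, -0.04, 0, 0, 0, 0.4, 0, 0, -0.09, 0, 0, 0, 0, 0, 0, -0.14, 0, 0, 0, 0, 0, 0, -0.14, 0, 0, 0, 0]
}}

```text
t: 44.08
tool_pos: [0.3786, -0.2498, 0.2577]
orientation: [2.7, 1.59, 0.004]
force: [1.0, 0.4, -0.3]
opening: 0.0116
gripper_force: 0.0
```

```bash
python3 - <<'E'
from h import *
s=robot.read_state(); print(s['tool_pos'],s['opening'],s['force'])
P0=np.load('top0.npz')['P']
im,d,m,T=cam('top');P=cloud(d,m,T); save('t7',im)
for PP in (P0,P):
    q=(PP-np.r_[C,0]); X=q[...,:2]@CX; Y=q[...,:2]@CY; h=PP[...,2]
    print([ (np.median(h[(abs(X-a)<.006)&(Y>.0)&(Y<.13)&(h>.04)&(h<.2)]).round(4)) for a in (-.14,-.13,-.12,-.1,-.06,-.02)])
go([(*cab(.045,.10),.26,61.1),(.609,-.2955,.26,61.1),(.609,-.2955,.20,61.1)])
E
```

```text
[ 0.3785927  -0.2498416   0.25771308] 0.01157876961780282 [ 1.01561372  0.38315147 -0.34496898]
[np.float64(0.0824), np.float64(0.0825), np.float64(0.0859), np.float64(0.0923), np.float64(0.1058), np.float64(0.1191)]
[np.float64(0.0823), np.float64(0.0826), np.float64(0.0856), np.float64(0.0925), np.float64(0.1057), np.float64(0.1192)]
[0.1007, 0.1943, -0.0044] [0.005, 0.001, -0.002]
[0.0715, 0.2249, -0.0042] [0.005, 0.001, -0.002]
[0.0716, 0.2246, 0.0558] [0.005, 0.001, -0.002]
```

Door depth profile matches the original shut profile exactly. Now the plunger.

{"fn": "move_arm", "kwargs": {
  "deltas": [0.018, 0.055, 0, 0, 0, 0, 0, 0.036, 0.11, 0, 0, 0, 0, 0, 0.054, 0.165, 0, 0, 0, 0, 0, 0.071, 0.215, 0, 0, 0, 0, 0, 0.071, 0.225, 0, 0, 0, 0, 0, 0.071, 0.225, 0.03, 0, 0, 0, 0, 0.071, 0.225, 0.055, 0, 0, 0, 0, 0.071, 0.225, 0.065, 0, 0, 0, 0, 0.071, 0.225, 0.072, 0, 0, 0, 0, 0.071, 0.225, 0.077, 0, 0, 0, 0, 0.071, 0.225, 0.08, 0, 0, 0, 0, 0.071, 0.225, 0.08, 0, 0, 0, 0]
}}

```text
t: 45.62
tool_pos: [0.6073, -0.2951, 0.1791]
orientation: [2.705, 1.594, 0.001]
force: [-17.1, 9.4, 30.7]
opening: 0.0005
gripper_force: 15.5
```

```bash
python3 - <<'E'
from h import *
s=robot.read_state(); print(s['tool_pos'],s['opening'],s['force'])
E
```

```text
[ 0.60732507 -0.29511526  0.17906407] 0.0005142465940629893 [-17.11206588   9.41822085  30.69052132]
```

{"fn": "move_arm", "kwargs": {
  "deltas": [0, 0, 0, 0, 0, 0, 0, 0, 0, -0.01, 0, 0, 0, 0, 0, 0, -0.05, 0, 0, 0, 0, 0, 0, -0.1, 0, 0, 0, 0.3]
}}

```text
t: 46.12
tool_pos: [0.6067, -0.2947, 0.2728]
orientation: [-2.705, -1.593, 0.002]
force: [0.5, 1.2, -0.2]
opening: 0.007
gripper_force: 0.0
```

```bash
python3 - <<'E'
from h import *
s=robot.read_state(); print(s['tool_pos'],s['force'])
im,d,m,T=cam('top');P=cloud(d,m,T);h=P[...,2]
for l in ('tray_lid','lid_knob'):
    for r in robot.recognise('top',l)[:2]:
        u,v=np.round(r['uv']).astype(int); print(l,round(r['confidence'],2),u,v,P[v,u].round(3))
mk=(h>.008)&(h<.018)&(P[...,1]>.24)&(P[...,1]<.56)&(P[...,0]<.68); mk=cv2.morphologyEx(mk.astype(np.uint8),cv2.MORPH_OPEN,np.ones((3,3)))>0
print(mk.sum(),cv2.minAreaRect(P[mk][:,:2].astype(np.float32)))
mk=(h>.03)&(h<.05)&(P[...,1]>.3)&(P[...,1]<.5)&(P[...,0]<.62); print('knob',mk.sum(),np.median(P[mk],0))
mk=(abs(h-.05)<.004)&(P[...,1]>-.02)&(P[...,1]<.26)&(P[...,0]<.63)&(P[...,0]>.36);print('rim',cv2.minAreaRect(P[mk][:,:2].astype(np.float32)))
q=P-np.r_[.609,-.2955,0]; k=np.hypot(q[...,0],q[...,1])<.012; print('plunger top',np.median(h[k]))
go([(.535,.405,.20,82.5)])
E
```

```text
[ 0.6066976  -0.29469453  0.27278004] [ 0.48842252  1.19532653 -0.17757002]
lid_knob 0.69 341 246 [ 0.482 -0.224  0.106]
lid_knob 0.62 51 219 [0.535 0.43  0.013]
8466 ((0.46582865715026855, 0.4042510390281677), (0.40119054913520813, 0.2605530023574829), 8.66640853881836)
knob 134 [0.5305294  0.44507765 0.03861721]
rim ((0.49922826886177063, 0.12306900322437286), (0.2289242148399353, 0.20204797387123108), 82.5594482421875)
plunger top 0.18326664868490017
[0.5773, -0.4055, 0.0746] [0.008, 0.002, -0.375]
```

{"fn": "move_arm", "kwargs": {
  "deltas": [0.045, -0.033, 0, 0, 0, -0.03, 0.4, 0.09, -0.065, 0, 0, 0, -0.06, 0.5, 0.136, -0.098, 0, 0, 0, -0.1, 0.6, 0.18, -0.13, 0, 0, 0, -0.13, 0.6, 0.227, -0.163, 0, 0, 0, -0.16, 0.6, 0.272, -0.196, 0, 0, 0, -0.19, 0.6, 0.317, -0.229, 0, 0, 0, -0.22, 0.6, 0.363, -0.262, 0, 0, 0, -0.25, 0.6, 0.408, -0.295, 0.005, 0, 0, -0.28, 0.6, 0.453, -0.327, 0.01, 0, 0, -0.31, 0.6, 0.5, -0.36, 0.015, 0, 0, -0.34, 0.6, 0.544, -0.393, 0.025, 0, 0, -0.375, 0.6]
}}

```text
t: 47.78
tool_pos: [0.527, 0.3727, 0.2468]
orientation: [2.361, 2.072, -0.001]
force: [0.8, 0.2, -0.2]
opening: 0.0558
gripper_force: 0.0
```

{"fn": "move_arm", "kwargs": {
  "deltas": [0, 0, 0, 0, 0, 0, 0.6, 0, 0, 0, 0, 0, 0, 0.6]
}}

```text
t: 48.02
tool_pos: [0.5273, 0.3706, 0.2466]
orientation: [2.362, 2.072, -0.003]
force: [-0.8, 0.3, -0.3]
opening: 0.0556
gripper_force: 0.0
```

```bash
python3 - <<'E'
from h import *
s=robot.read_state(); print(s['tool_pos'],s['q'])
im,d,m,T=cam('wrist');P=cloud(d,m,T);h=P[...,2];save('w8',im)
k=np.array([.5305,.445]); r=np.hypot(P[...,0]-k[0],P[...,1]-k[1])
mk=(h>.03)&(h<.05)&(r<.06); (cx,cy),rr=cv2.minEnclosingCircle(P[mk][:,:2].astype(np.float32)); print('knob',mk.sum(),cx,cy,rr,np.median(P[mk],0),np.percentile(h[mk],95))
mk=(h>.008)&(h<.020)&(r<.19); mk=cv2.morphologyEx(mk.astype(np.uint8),cv2.MORPH_OPEN,np.ones((5,5)))
n,l,st,_=cv2.connectedComponentsWithStats(mk); i=1+np.argmax(st[1:,4]); p=P[l==i]; print('lid',cv2.minAreaRect(p[:,:2].astype(np.float32)),np.median(p[:,2]))
E
```

```text
[0.52728681 0.37064634 0.24657122] [ 5.33488651e-01  2.46186596e-01  1.32721886e+00 -5.61948409e-04
  1.57006213e+00  6.64173905e-01]
knob 377 0.5308810472488403 0.44726887345314026 0.013886661268770695 [0.53083937 0.447376   0.04048474] 0.041876412981382345
lid ((0.5312027931213379, 0.44793444871902466), (0.23201416432857513, 0.20703671872615814), 81.85708618164062) 0.013979803373700805
```

View pics/w8.png

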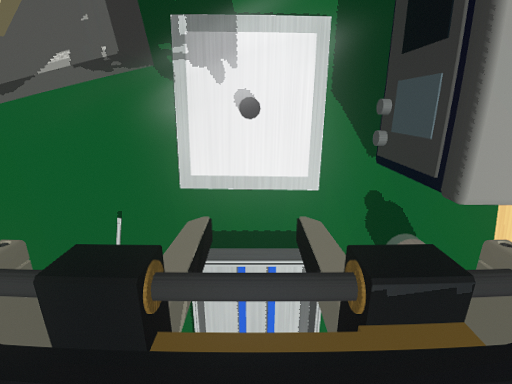

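Lid was shoved ~4 cm to (0.531, 0.447), still flat and square (pixel (250,105)). Picking it up there.

```bash
python3 - <<'E'
from h import *
go([(.531,.4474,.15,81.9),(.531,.4474,.030,81.9)])
print('then'); go([(.531,.4474,.14,81.9),(.499,.1225,.14,82.6),(.499,.1225,.071,82.6)],fake(.531,.4474,.030,81.9))
E
```

```text
[0.0771, -0.0069, 0.0971] [-0.0, 0.001, 0.01]
[0.0772, -0.0069, 0.2171] [-0.0, 0.001, 0.01]
then
[0.0, -0.0, -0.11] [-0.0, -0.0, -0.0]
[-0.3262, 0.0141, -0.11] [-0.0, -0.0, -0.012]
[-0.3262, 0.0141, -0.041] [-0.0, -0.0, -0.012]
```

{"fn": "move_arm", "kwargs": {
  "deltas": [0.04, -0.004, 0.04, 0, 0, 0.01, 0.6, 0.077, -0.007, 0.09, 0, 0, 0.01, 0.6, 0.077, -0.007, 0.14, 0, 0, 0.01, 0.6, 0.077, -0.007, 0.18, 0, 0, 0.01, 0.6, 0.077, -0.007, 0.205, 0, 0, 0.01, 0.6, 0.077, -0.007, 0.217, 0, 0, 0.01, 0.6, 0.077, -0.007, 0.217, 0, 0, 0.01, 0.6, 0.077, -0.007, 0.217, 0, 0, 0.01, 0, 0.077, -0.007, 0.217, 0, 0, 0.01, 0, 0.077, -0.007, 0.217, 0, 0, 0.01, 0, 0.077, -0.007, 0.217, 0, 0, 0.01, 0, 0.077, -0.007, 0.217, 0, 0, 0.01, 0],
  "squeeze": 40
}}

```text
t: 49.58
tool_pos: [0.5313, 0.4489, 0.0315]
orientation: [2.372, 2.059, 0.002]
force: [-0.8, 0.1, 5.4]
opening: 0.027
gripper_force: 40.0
```

{"fn": "move_arm", "kwargs": {
  "deltas": [0, 0, -0.01, 0, 0, 0, 0, 0, 0, -0.04, 0, 0, 0, 0, 0, 0, -0.08, 0, 0, 0, 0, 0, 0, -0.115, 0, 0, 0, 0, 0, 0, -0.115, 0, 0, 0, 0]
}}

```text
t: 50.2
tool_pos: [0.5327, 0.4499, 0.1499]
orientation: [2.372, 2.059, 0.011]
force: [-1.3, 0.6, -3.1]
opening: 0.0271
gripper_force: 40.0
```

```bash
python3 - <<'E'
from h import *
s=robot.read_state(); print(s['tool_pos'],s['opening'],s['gripper_force'],s['force'])
go([(.499,.1225,.15,82.6)])
E
```

```text
[0.53270681 0.44991815 0.1499156 ] 0.027096246311181935 39.9993234872818 [-1.29091285  0.63055833 -3.12398363]
[-0.3289, 0.0126, -0.0016] [0.005, -0.005, -0.012]
```

{"fn": "move_arm", "kwargs": {
  "deltas": [-0.04, 0.001, 0, 0, 0, 0, 0, -0.08, 0.003, 0, 0, 0, 0, 0, -0.12, 0.005, 0, 0, 0, 0, 0, -0.16, 0.006, 0, 0, 0, 0, 0, -0.2, 0.008, 0, 0, 0, 0, 0, -0.24, 0.009, 0, 0, 0, -0.012, 0, -0.28, 0.011, 0, 0, 0, -0.012, 0, -0.31, 0.012, 0, 0, 0, -0.012, 0, -0.328, 0.013, 0, 0, 0, -0.012, 0, -0.328, 0.013, 0.03, 0, 0, -0.012, 0, -0.328, 0.013, 0.05, 0, 0, -0.012, 0, -0.328, 0.013, 0.05, 0, 0, -0.012, 0]
}}

```text
t: 51.7
tool_pos: [0.4954, 0.1219, 0.0928]
orientation: [-2.357, -2.072, 0.007]
force: [-0.4, 0.1, -2.5]
opening: 0.027
gripper_force: 40.0
```

```bash
python3 - <<'E'
from h import *
s=robot.read_state(); print(s['tool_pos'],s['opening'],s['gripper_force'],s['force'])
for c in ('wrist','top','scene'):
    im,d,m,T=cam(c);P=cloud(d,m,T);h=P[...,2]
    mk=(h>.055+.02)&(h<.11)&(P[...,0]>.35)&(P[...,0]<.65)&(P[...,1]>-.05)&(P[...,1]<.3); mk=cv2.morphologyEx(mk.astype(np.uint8),cv2.MORPH_OPEN,np.ones((5,5)))
    n,l,st,_=cv2.connectedComponentsWithStats(mk); i=1+np.argmax(st[1:,4]); p=P[l==i]; A=np.c_[p[:,:2],np.ones(len(p))]
    print(c,len(p),cv2.minAreaRect(p[:,:2].astype(np.float32)),'z',np.percentile(p[:,2],[5,50,95]).round(3),'tilt',np.linalg.lstsq(A,p[:,2],rcond=None)[0][:2].round(3))
go([(.499,.1225,.071,82.6)],s)
E
```

```text
[0.49540556 0.12185583 0.09280708] 0.02696429484844836 39.99933421611786 [-0.4149413   0.12077962 -2.46623149]
wrist 3295 ((0.4924098253250122, 0.1105024665594101), (0.049867115914821625, 0.07146007567644119), 87.34742736816406) z [0.076 0.101 0.106] tilt [0.191 0.339]
top 86 ((0.43973779678344727, 0.07521334290504456), (0.02328997291624546, 0.026040343567728996), 1.0137203931808472) z [0.075 0.076 0.078] tilt [-0.032 -0.041]
scene 5673 ((0.4997398853302002, 0.12417908757925034), (0.23176567256450653, 0.20770864188671112), 82.5589370727539) z [0.076 0.078 0.08 ] tilt [-0.001  0.001]
[0.0011, 0.0036, 0.0218] [-0.005, 0.001, 0.0]
```

{"fn": "move_arm", "kwargs": {
  "deltas": [0.001, 0.001, 0.006, 0, 0, 0, 0, 0.001, 0.001, 0.012, 0, 0, 0, 0, 0.001, 0.001, 0.017, 0, 0, 0, 0, 0.001, 0.001, 0.021, 0, 0, 0, 0, 0.001, 0.001, 0.024, 0, 0, 0, 0, 0.001, 0.001, 0.024, 0, 0, 0, 0]
}}

```text
t: 52.6
tool_pos: [0.4988, 0.1228, 0.0716]
orientation: [-2.36, -2.074, -0.0]
force: [-0.5, 0.9, -2.0]
opening: 0.0272
gripper_force: 40.0
```

```bash
python3 - <<'E'
from h import *
s=robot.read_state(); print(s['tool_pos'],s['opening'],s['gripper_force'],s['force'])
im,d,m,T=cam('scene');P=cloud(d,m,T);h=P[...,2]
mk=(h>.045)&(h<.08)&(P[...,0]>.35)&(P[...,0]<.65)&(P[...,1]>-.05)&(P[...,1]<.3); mk=cv2.morphologyEx(mk.astype(np.uint8),cv2.MORPH_OPEN,np.ones((5,5)))
n,l,st,_=cv2.connectedComponentsWithStats(mk); i=1+np.argmax(st[1:,4]); p=P[l==i]; A=np.c_[p[:,:2],np.ones(len(p))]
print(len(p),cv2.minAreaRect(p[:,:2].astype(np.float32)),'z',np.percentile(p[:,2],[5,50,95]).round(4),'tilt',np.linalg.lstsq(A,p[:,2],rcond=None)[0][:2].round(3))
E
```

```text
[0.49881298 0.12278187 0.0715998 ] 0.027189563096025205 39.99930918216705 [-0.481171    0.93189996 -1.96368957]
6037 ((0.5025781393051147, 0.12491115927696228), (0.2322823405265808, 0.207241490483284), 82.393798828125) z [0.0515 0.054  0.0561] tilt [-0.004  0.002]
```

{"fn": "move_arm", "kwargs": {
  "deltas": [-0.001, -0.001, 0.002, 0, 0, 0, 0, -0.001, -0.001, 0.002, 0, 0, 0, 0, -0.001, -0.001, 0.002, 0, 0, 0, 0.6, -0.001, -0.001, 0.002, 0, 0, 0, 0.6, -0.001, -0.001, 0.002, 0, 0, 0, 0.6, -0.001, -0.001, -0.04, 0, 0, 0, 0.6, -0.001, -0.001, -0.1, 0, 0, 0, 0.6, -0.001, -0.001, -0.16, 0, 0, 0, 0.6, -0.001, -0.001, -0.2, 0, 0, 0, 0.6, -0.001, -0.001, -0.2, 0, 0, 0, 0.6]
}}

```text
t: 53.9
tool_pos: [0.4997, 0.1222, 0.2761]
orientation: [2.357, 2.071, 0.01]
force: [0.4, 0.1, -0.8]
opening: 0.0555
gripper_force: 0.0
```

```bash
python3 - <<'E'
from h import *
s=robot.read_state(); print(s['tool_pos'],s['force'])
for c in ('scene','top'):
    im,d,m,T=cam(c);P=cloud(d,m,T);h=P[...,2]; save('f'+c,im)
    mk=(h>.045)&(h<.065)&(P[...,0]>.35)&(P[...,0]<.65)&(P[...,1]>-.05)&(P[...,1]<.3); mk=cv2.morphologyEx(mk.astype(np.uint8),cv2.MORPH_OPEN,np.ones((5,5)))
    n,l,st,_=cv2.connectedComponentsWithStats(mk); i=1+np.argmax(st[1:,4]); p=P[l==i]; A=np.c_[p[:,:2],np.ones(len(p))]
    print(c,len(p),cv2.minAreaRect(p[:,:2].astype(np.float32)),'z',np.percentile(p[:,2],[5,50,95]).round(4),'tilt',np.linalg.lstsq(A,p[:,2],rcond=None)[0][:2].round(3))
    q=(P-np.r_[C,0]); X=q[...,:2]@CX; Y=q[...,:2]@CY
    print([ (np.median(h[(abs(X-a)<.006)&(Y>.0)&(Y<.13)&(h>.04)&(h<.2)]).round(4)) for a in (-.14,-.13,-.12,-.1,-.06,-.02)])
    k=np.hypot(P[...,0]-.608,P[...,1]+.2955)<.01; print('plunger',np.median(h[k]))
E
```

```text
[0.4997404  0.12216089 0.27613446] [ 0.40061682  0.08548103 -0.78488366]
scene 7435 ((0.502038836479187, 0.12500126659870148), (0.2323649376630783, 0.2077009528875351), 82.41744995117188) z [0.0514 0.0539 0.056 ] tilt [-0.002  0.002]
[np.float64(0.0836), np.float64(0.083), np.float64(0.0862), np.float64(0.0929), np.float64(0.1063), np.float64(0.1193)]
plunger 0.18323505321162925
top 6235 ((0.49448221921920776, 0.08640243113040924), (0.15835964679718018, 0.2078651487827301), 82.67828369140625) z [0.0502 0.0528 0.0552] tilt [0.002 0.003]
[np.float64(0.0826), np.float64(0.0825), np.float64(0.0856), np.float64(0.0925), np.float64(0.1056), np.float64(0.1191)]
plunger 0.1833316010535776
```

View pics/fscene.png

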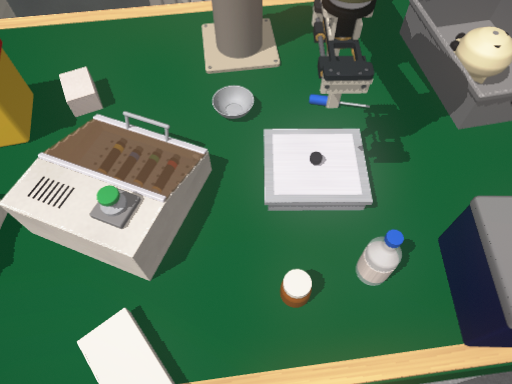

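Final view: door shut with four handpieces visible inside (120–170, 150–175), plunger up (108,195), lid seated level on the tray (315,160), bottle and jar unmoved.

```bash
python3 -c "
from plant import robot
print(robot.close_job())"
```

```text
the job is handed in; nothing more can be done
None
```

I handed the job in and the call returned no verdict. By my last pictures and readings, all four handpieces lie flat on the rack, the door is shut on its catch, the plunger was pressed to its stop and sprang back, the lid is seated level on the tray, and the bottle and jar stand where they were.

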